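Hang up the handwheel and stack the post frame

TASK

Somebody has left the handwheel leaning in the lower stacking frame: take it out first and hang it by its rim on the J-hook. Then stack the other frame, the one with the carrying bar, on the lower frame: lower it gently until all four corner posts are fully home in the sockets, and only then let go.

Things in the scene. Friction and masses are not known exactly. Their poses are not given: they have to be found in the camera images.
- lower_frame: Grey steel stacking frame bolted to the bench, 122 (x) x 184 (y) x 105 mm high. Origin: centre of its underside; y along its long side, z up. Four 28 mm square corner posts centred at x = +-47, y = +-78 mm. Long rails along y on the posts' inner faces (|x| 28 to 33 mm), at heights 10-36 and 60-84 mm; slatted deck at height 16 mm.
- socket_plane (a point): Centre of the lower frame at the height of its four post tops, 105 mm above its underside; axes as the frame's. Each post top is an open socket, 22 mm square and 24 mm deep, centred at x = +-47, y = +-78 mm.
- upper_frame: Loose grey steel frame, same plan, 115 mm high, about 0.7 kg. Origin: centre of its underside, level with the spigot tips; y along its long side. Posts 28 mm square at x = +-47, y = +-78 mm, from 20 to 115 mm up; under each a round 17 mm spigot 20 mm long, tapering to 9 mm. Home: posts stand on the post tops below, origin 85 mm above the lower frame's. Either way round will do.
- carry_bar (a point): Centre of the upper frame's carrying bar: a flat upright bar along the frame's y, 10 mm thick (x), 24 mm high, 162 mm long; 103 mm above the spigot tips, so 83 mm above socket_plane when home. The frame's axes. Within 40 mm of the bar's middle nothing stands beside it for 50 mm down. Grip across x.
- handwheel: Dark cast handwheel, about 0.45 kg, 130 mm across; axes and origin as wheel_center. At the start it leans in the lower frame, 29 degrees from upright, its top towards the frame's -x side (the robot): its foot on the deck against the far low rail, its near face on the near upper rail, 14 mm up the slope from its centre.
- wheel_center (a point): Centre of the handwheel. x = its axle, up and away from the robot at the start; z, in its plane, points up the slope at the start; y in its plane. Rim flat-sided, 20 mm wide along x, from radius 51 to 65 mm. Hub 34 mm across, 18 mm wide. Three spokes 9 mm thick (x), 13 mm wide: along -z and 60 degrees either side of +z.
- hook_post: Fixed 25 mm square post, 274 mm high, on a base plate, with a J-hook of 10 mm round bar that points along its -x, towards the robot. Origin on the bench under the hook's seat; the post is centred at x = +78 mm.
- hook_seat (a point): Bottom of the J's trough, on which the hung rim rests, 244 mm above the bench. Axes of hook_post. The trough is about 26 mm wide along x; its tip, 25 mm out at -x, rises 29 mm above the seat; the shank at +x 16 mm. A wheel hung here has its axle along x and its centre 51 mm below this point.

How it is judged:
By the outcome, as a careful person would: the job done as asked, in the order asked, and still so for the second after the job is handed in, with the robot touching nothing.
It also fails if it takes over 64 s, if anything falls off the work surface, if the arm or the gripper's body presses on something with over 40 N, if the wrist force passes 120 N, or if a joint passes its speed limit or range.

ROBOT

A 6-joint arm with a two-finger parallel gripper is mounted at the origin on a cart in front of the work surface, level with it; the furniture and walls round the work are solid. World frame = base frame: x ahead of the robot, y to its left, z up, the work surface at z = 0. Lengths are in m, angles in rad, forces in N, time in s.
With the tool pointing down it reaches from about 0.35 to 0.975 m from the base axis. Payload 4.9 kg.
Tool frame: the origin (TCP) lies between the finger pads; the fingertips stand 19 mm ahead of it and the grasp point (between the pads) is the TCP; z points along the fingers, y is the direction in which the jaws open and shut (so a half turn about z gives the same grasp; the last joint's range is limited). The gripper opens to 85 mm and grips with 20 to 120 N. Pads are 22 mm wide; open, the fingers measure 114 mm over their backs; the gripper's body (76 mm by 85 mm) begins 54 mm behind the grasp point. The pads swing forward as they close: fully open they stand 13 mm farther back than shut.
Start: joints at [1.031, 0.053, 1.613, -0, 1.476, -0.119], TCP at [0.255, 0.57, 0.25] pointing down, gripper open.
Joint ranges: [-3.01, 3.01], [-1.01, 2.22], [0.06, 2.58], [-1.02, 4.17], [0.09, 2.62], [-3.14, 3.14]. Speed limits (rad/s): [2.57, 2.57, 3.14, 3.14, 3.14, 3.14].

INTERFACE

Orientations are given as a unit quaternion [w, x, y, z].
In Python, from plant import state, grab_frame, calibration, job_done gives the robot as it stands. The module is installed in compiled form; this text tells all that it offers.
- The arm moves only by the tool servo_tool, never from a script. Its argument "deltas" is a list that holds one entry, the list of rows, each a list of 5 numbers: the finger opening in mm, from 0 to 85.4, then the shift along the world's x, y, z in mm, then the turn about the world's z in units of 6 degrees (1.0 is 6 degrees). A call has 1 to 5 rows; each row is the pose to reach, as a shift and turn from the pose commanded when the call began; what a row does not reach only later rows make up. A row lasts 1/8 s, in which the tool goes at most 62.5 mm and 10.7 degrees, less where a joint would pass 70% of its speed; a pose out of reach is approached as far as the arm can. A call with a gripper value outside its range is refused whole. The fingers move at their own pace and stop on an object; the grip force is fixed at half the most. Time passes only in rows, so rows that repeat a pose let the fingers close. It gives the time, the measured TCP pose, the force and the opening at its end, in the units of the state.
- state(): the state, without advancing time (a new reading comes with each control period).
- grab_frame(name): name is "side" or "top" or "wrist"; returns the picture (400x640x3 uint8, red, green, blue); there is no depth.
- calibration(name): a dict with "intrinsics" (3x3 intrinsics, pixels), "world_from_camera" (4x4, takes a point from camera to world coordinates). Camera axes: x right, y down, z forward; pixel columns grow to the right and rows downward; lengths in m; the calibration is good to about 2 mm. A picture is of the moment at which its call begins: read the wrist's pose just before it. calibration takes no time and is no camera call; for the wrist camera it gives the pose at the moment of the call.
- job_done(): hands the job in, once; it reports no verdict.
The state is a dict: "time": time; "joint_pos": joint angles; "joint_vel": joint speeds; "joint_efforts": joint torques, N m; "tool_pos": TCP position; "tool_rot": TCP orientation; "contact_force": force on the tool from outside, world axes, zero at the start; "ft_torque": the same for the moment, N m; "gripper_width": opening from 0.0 (shut) to 1.0 (fully open).
Only numpy, scipy, OpenCV 4.12 (cv2) and the standard library are available. Lean on these libraries where they do the work, as an engineer would, in place of code of your own. Each camera call takes 0.05 s, during which the arm holds its last target.

## Working session

There is one attempt and no reset: what is moved stays moved. The work goes in short steps, Python scripts to look and compute and a tool call to move; the robot and the scene stay as the last step left them, time stands still between calls to the robot, and variables do not carry over. Pictures are saved under pics/ and viewed, and the job is handed in when it is done.

Besides the shell and the picture viewer there is one more tool, called after "Emit:" in YAML: its name, and indented under it one key for each argument. servo_tool: Moves the arm, as the interface text tells. Its arguments: {"type":"object","properties":{"deltas":{"type":"array","items":{"type":"array","items":{"type":"array","items":{"type":"number"}}}}},"required":["deltas"]}

```bash
ls; mkdir -p pics; python3 - <<'E'
from plant import *
import cv2,numpy as np
print(state())
for n in ["side","top","wrist"]:
    c=calibration(n);print(n,np.round(c["intrinsics"],2).tolist(),np.round(c["world_from_camera"],4).tolist())
    cv2.imwrite(f"pics/a_{n}.png",grab_frame(n)[:,:,::-1])
E
```

```text
pics
{'time': 0.0, 'joint_pos': array([ 1.03101768e+00,  5.33784543e-02,  1.61432333e+00, -7.01432893e-06,
        1.47598034e+00, -1.19009764e-01]), 'joint_vel': array([ 6.54770556e-04, -2.48558477e-04, -1.10256549e-05,  1.69875892e-03,
        3.95650998e-05,  2.04044591e-04]), 'joint_efforts': array([ 1.43127777e-04, -3.93699002e+01, -3.70168018e+01, -1.09581106e-04,
        6.93650421e-03,  2.41871589e-05]), 'tool_pos': array([0.25498985, 0.56997065, 0.24903206]), 'tool_rot': array([-3.34637109e-04,  2.08835439e-01,  9.77950238e-01, -9.89698288e-04]), 'contact_force': array([ 0.50172479,  0.02681523, -0.31014476]), 'ft_torque': array([-0.00283896,  0.01238277, -0.01969639]), 'gripper_width': 0.9999634919545639}
side [[425.12, 0.0, 321.15], [0.0, 425.12, 210.33], [0.0, 0.0, 1.0]] [[0.9714, -0.1606, 0.1751, 0.309], [-0.2375, -0.6409, 0.73, -0.9434], [-0.005, -0.7506, -0.6607, 1.0038], [0.0, 0.0, 0.0, 1.0]]
top [[486.35, 0.0, 319.39], [0.0, 486.35, 208.07], [0.0, 0.0, 1.0]] [[-0.0168, -0.9941, 0.1073, 0.3222], [-0.9999, 0.0165, -0.0037, 0.0062], [0.0019, -0.1074, -0.9942, 1.8004], [0.0, 0.0, 0.0, 1.0]]
wrist [[349.34, 0.0, 318.81], [0.0, 349.34, 198.31], [0.0, 0.0, 1.0]] [[0.4089, 0.8757, 0.2569, 0.1885], [0.9126, -0.3915, -0.1179, 0.6008], [-0.0027, 0.2827, -0.9592, 0.3733], [0.0, 0.0, 0.0, 1.0]]
```

View pics/a_side.png

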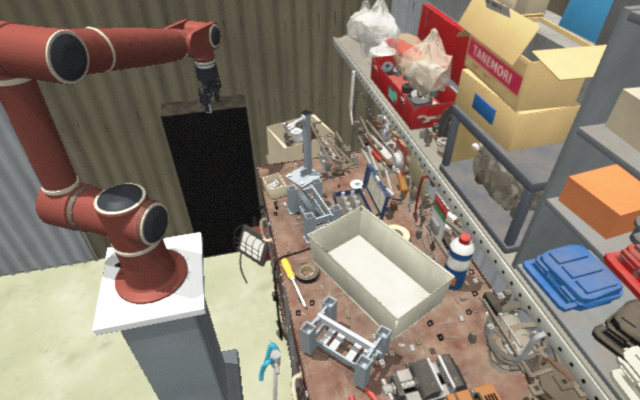

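View pics/a_top.png

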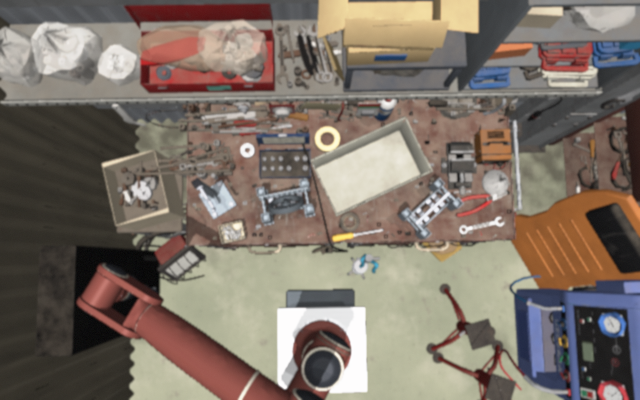

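View pics/a_wrist.png

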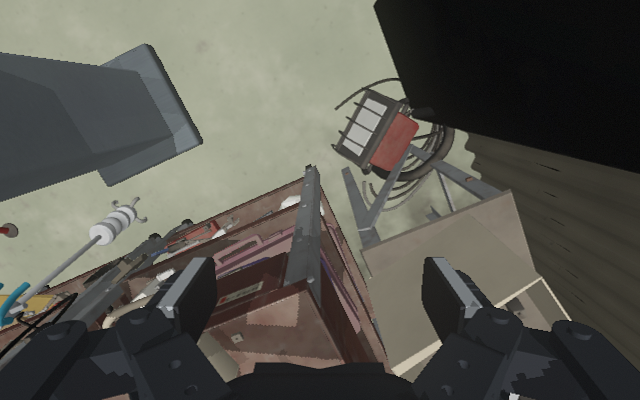

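```bash
python3 - <<'E'
import cv2
a=cv2.imread("pics/a_top.png");b=cv2.imread("pics/a_side.png")
cv2.imwrite("pics/c1.png",cv2.resize(a[120:245,180:340],None,fx=5,fy=4.8,interpolation=2)[:600])
cv2.imwrite("pics/c2.png",cv2.resize(b[100:250,255:405],None,fx=4,fy=4,interpolation=2))
cv2.imwrite("pics/c3.png",cv2.resize(b[280:400,290:410],None,fx=5,fy=5,interpolation=2))
E
```

```text
(no output)
```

View pics/c1.png

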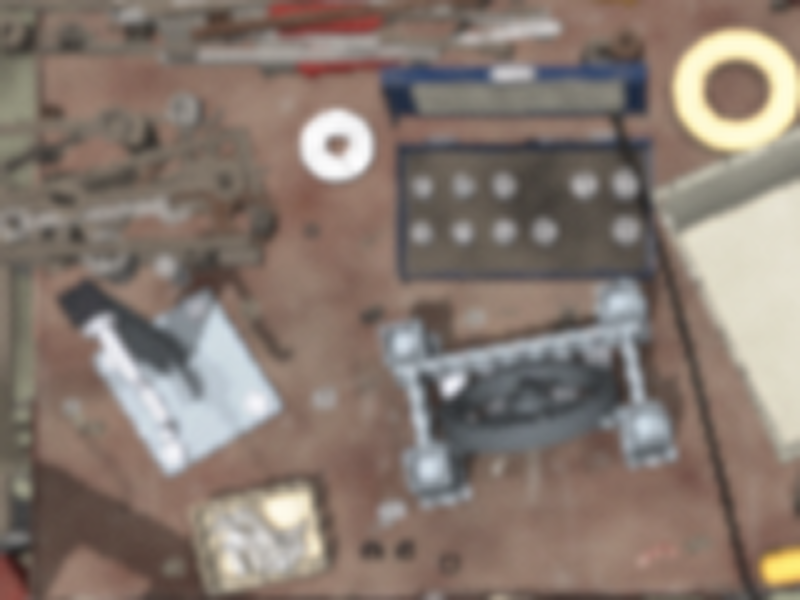

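View pics/c2.png

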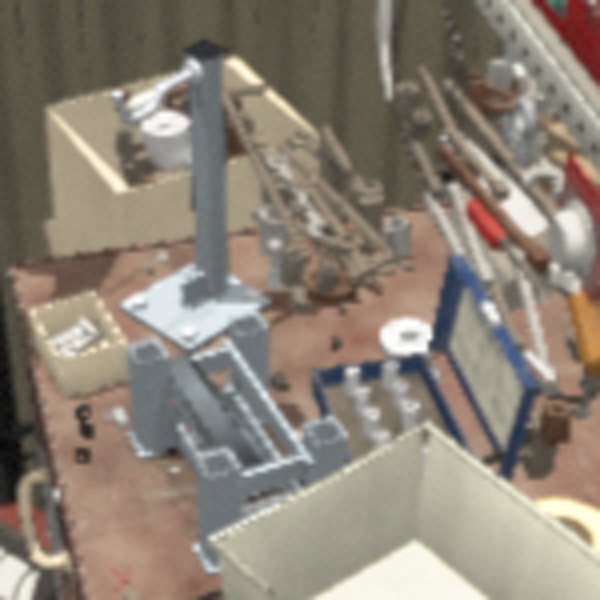

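View pics/c3.png

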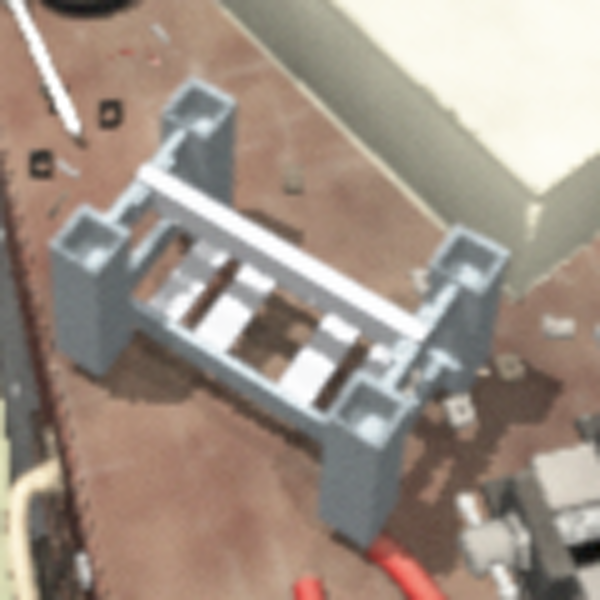

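```bash
cat > h.py <<'E'
import numpy as np, cv2
from plant import state, grab_frame, calibration
def ray(cal,uv):
    K=cal["intrinsics"];T=cal["world_from_camera"]
    d=T[:3,:3]@np.linalg.solve(K,[uv[0],uv[1],1.]);return T[:3,3],d/np.linalg.norm(d)
def plane(cal,uv,z):
    o,d=ray(cal,uv);return o+d*(z-o[2])/d[2]
def tri(c1,p1,c2,p2):
    o1,d1=ray(c1,p1);o2,d2=ray(c2,p2)
    s,*_=np.linalg.lstsq(np.c_[d1,-d2],o2-o1,rcond=None)
    a=o1+s[0]*d1;b=o2+s[1]*d2
    return (a+b)/2,np.linalg.norm(a-b)
def proj(cal,P):
    T=np.linalg.inv(cal["world_from_camera"]);p=T[:3,:3]@np.asarray(P)+T[:3,3];q=cal["intrinsics"]@p;return q[:2]/q[2]
def snap(name,fn):
    cal=calibration(name);im=grab_frame(name);cv2.imwrite(fn,im[:,:,::-1]);return cal,im
E
python3 - <<'E'
from h import *
np.set_printoptions(precision=4,suppress=True)
ct=calibration("top");cs=calibration("side")
for uv in [(261,190.8),(304.4,182.5),(266,217.5),(309.6,209.6)]:
    print(plane(ct,uv,.105))
# side post tops lower: crop/4+255,100
print("side")
for uv in [(147,352),(247,322),(325,432),(215,460)]:
    print(plane(cs,(uv[0]/4+255,uv[1]/4+100),.105))
print("upper side")
for uv in [(200,105),(90,238),(467,258),(370,408)]:
    print(plane(cs,(uv[0]/5+290,uv[1]/5+280),.115))
a=cv2.imread("pics/a_top.png")
print("post top"); 
print(tri(cs,(205/4+255,48/4+100),ct,(78/5+180,300/4.8+120)))
print("hook tip",tri(cs,(122/4+255,97/4+100),ct,(195/5+180,390/4.8+120)))
cv2.imwrite("pics/c4.png",cv2.resize(a[165:245,390:490],None,fx=7,fy=7,interpolation=2))
E
```

```text
[0.5697 0.2043 0.105 ]
[0.5968 0.0512 0.105 ]
[0.4751 0.1872 0.105 ]
[0.5004 0.0343 0.105 ]
side
[0.4773 0.1857 0.105 ]
[0.5696 0.2058 0.105 ]
[0.597  0.0488 0.105 ]
[0.5038 0.0374 0.105 ]
upper side
[ 0.4833 -0.3064  0.115 ]
[ 0.4121 -0.3692  0.115 ]
[ 0.5846 -0.4233  0.115 ]
[ 0.5156 -0.4858  0.115 ]
post top
(array([0.5766, 0.3928, 0.2698]), np.float64(0.0017381940487985379))
hook tip (array([0.5017, 0.3176, 0.2759]), np.float64(0.023807482411823806))
```

View pics/c4.png

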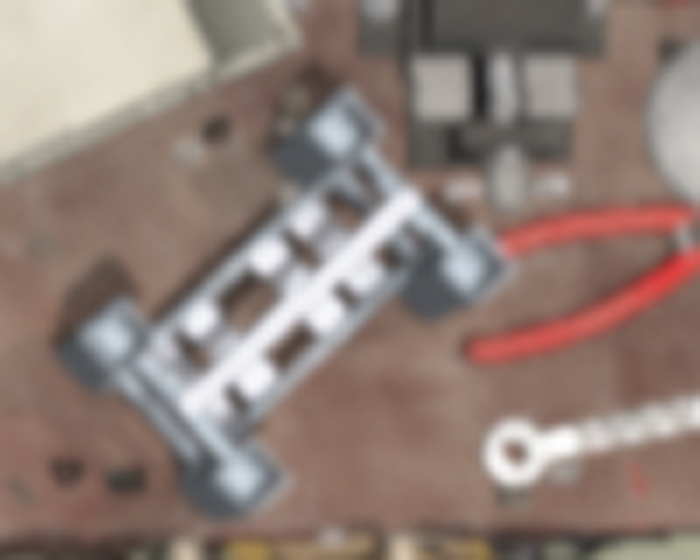

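```bash
python3 - <<'E'
from h import *
b=cv2.imread("pics/a_side.png");a=cv2.imread("pics/a_top.png")
ct=calibration("top");cs=calibration("side")
B=cv2.resize(b[105:145,275:325],None,fx=14,fy=14,interpolation=2)
th=np.radians(30);ex=np.array([np.cos(th),np.sin(th),0]);P0=np.array([.577,.393,0])-0.078*ex
for x,z in [(0,.244),(-.025,.273),(.0655,.26),(.016,.26),(.078,.274),(-.013,.257),(.013,.257)]:
    u=proj(cs,P0+x*ex+[0,0,z]);cv2.circle(B,tuple(int(v) for v in ((u-[275,105]+.5)*14)),4,(0,0,255),-1)
cv2.imwrite("pics/c5.png",B)
A=cv2.resize(a[165:225,185:245],None,fx=10,fy=10,interpolation=2)
for x,z in [(0,.244),(-.025,.273),(.0655,.26),(.078,.274),(0,0),(.078,0)]:
    u=proj(ct,P0+x*ex+[0,0,z]);cv2.circle(A,tuple(int(v) for v in ((u-[185,165]+.5)*10)),4,(0,0,255),-1)
cv2.imwrite("pics/c6.png",A)
E
```

```text
(no output)
```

View pics/c5.png

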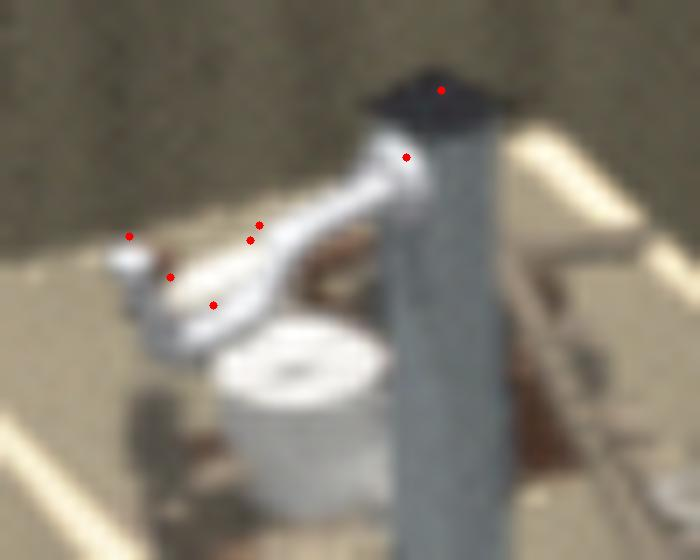

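View pics/c6.png

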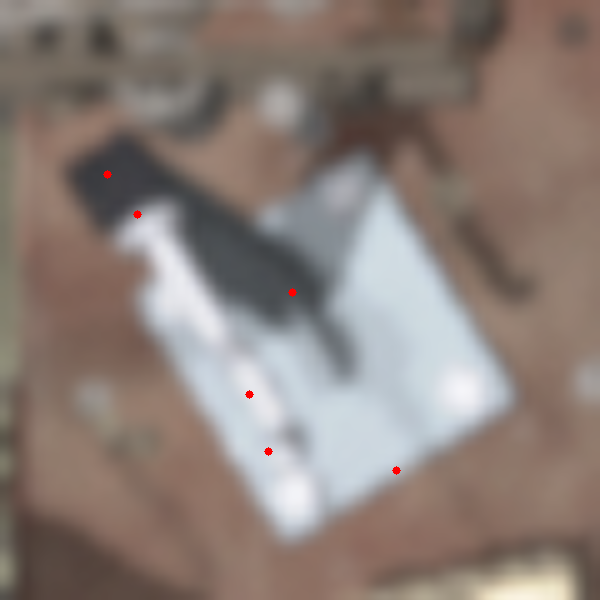

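Emit:
servo_tool:
  deltas:
    - [[85,15,-15,55,-1.5],[85,60,-60,110,-3],[85,105,-105,110,-4.5],[85,150,-150,110,-6],[85,190,-190,110,-6]]

```text
time: 0.78
tool_pos: [0.4367, 0.3887, 0.3605]
tool_rot: [0.0, 0.501, 0.865, 0.0]
contact_force: [0.3, 0.7, 0.7]
gripper_width: 1.0
```

Emit:
servo_tool:
  deltas:
    - [[85,40,-40,0,0],[85,75,-70,0,0],[85,75,-70,0,0],[85,75,-70,0,0]]

```text
time: 1.27
tool_pos: [0.5103, 0.3203, 0.3598]
tool_rot: [-0.0, 0.501, 0.866, -0.0]
contact_force: [0.0, -0.0, 0.7]
gripper_width: 0.996
```

```bash
python3 - <<'E'
from h import *
print(state()["tool_pos"],state()["tool_rot"],state()["joint_pos"])
c,_=snap("wrist","pics/w1.png");np.savez("w1.npz",**c);print(c["world_from_camera"])
E
```

```text
[0.51026625 0.32032476 0.35975229] [-4.37247551e-04  5.00863721e-01  8.65526020e-01 -2.24918653e-04] [ 4.36909774e-01 -4.15349382e-02  1.52766365e+00  4.61385118e-04
  1.65633328e+00 -8.46543909e-02]
[[ 0.8672507   0.47795976  0.13939404  0.4735785 ]
 [ 0.49786865 -0.83158076 -0.24617118  0.38387628]
 [-0.00174252  0.28289205 -0.95915017  0.48392511]
 [ 0.          0.          0.          1.        ]]
```

View pics/w1.png

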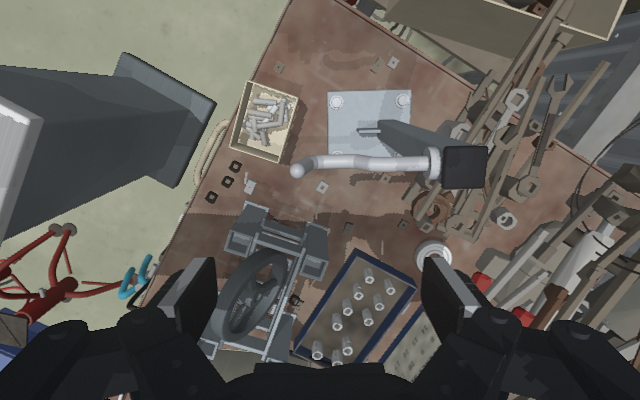

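```bash
python3 - <<'E'
from h import *
a=cv2.imread("pics/w1.png")
cv2.imwrite("pics/c7.png",cv2.resize(a[80:220,280:500],None,fx=3.6,fy=3.6,interpolation=2))
E
```

```text
(no output)
```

View pics/c7.png

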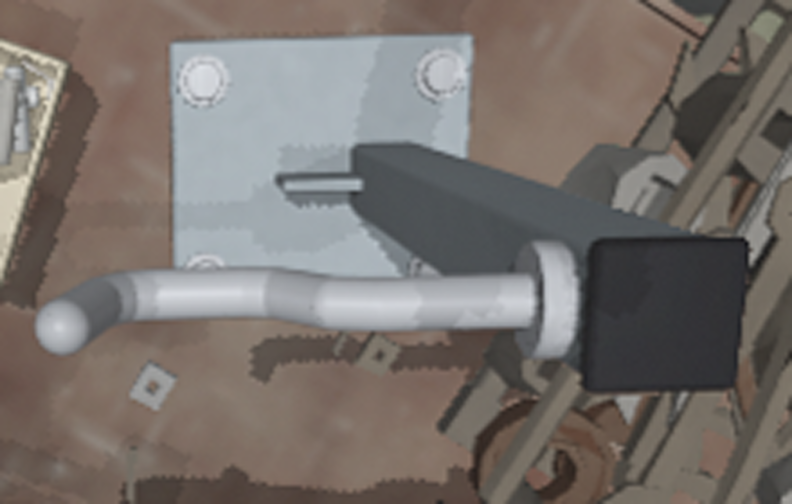

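```bash
python3 - <<'E'
from h import *
np.set_printoptions(precision=4,suppress=True)
c=dict(np.load("w1.npz"))
f=lambda u,z:plane(c,(u[0]/3.6+280-.5+.14,u[1]/3.6+80-.4),z)
C=[f(u,.274) for u in [(592,240),(748,240),(740,388),(583,390)]]
C=np.array(C);m=C.mean(0);print(m,[np.linalg.norm(C[i]-C[i-1]) for i in range(4)])
e1=(C[1]-C[0]+C[2]-C[3]);print("yaw cap",np.degrees(np.arctan2(e1[1],e1[0])))
e2=(C[0]-C[3]+C[1]-C[2]);print(np.degrees(np.arctan2(e2[1],e2[0]))-90)
tip=f((62,328),.268);print("tip",tip, np.degrees(np.arctan2(*(m-tip)[[1,0]])),np.linalg.norm((m-tip)[:2]))
for y in [np.degrees(np.arctan2(*(m-tip)[[1,0]]))]:
    ex=np.array([np.cos(np.radians(y)),np.sin(np.radians(y))]);
    print("seat",m[:2]-.078*ex)
    for nm,u,z in [("bend",(125,295),.239),("rise",(265,292),.239),("shank0",(320,302),.255),("shank1",(520,302),.255)]:
        p=f(u,z);d=p[:2]-(m[:2]-.078*ex);print(nm,d@ex, d@[-ex[1],ex[0]])
E
```

```text
[0.5714 0.3914 0.274 ] [np.float64(0.025850006828456947), np.float64(0.02596828767251187), np.float64(0.025551953026780132), np.float64(0.02699999430459107)]
yaw cap 30.264613333033758
33.389724425587445
tip [0.484  0.3373 0.268 ] 31.763329268120376 0.10280178348117465
seat [0.505  0.3503]
bend -0.014171806715605095 0.0001527655971367393
rise 0.013383180225693955 -0.00015726767967938303
shank0 0.022034998838519684 0.0006005747912475278
shank1 0.058858897378093994 -0.0006115099123868566
```

```bash
cat > plan.py <<'E'
import numpy as np
from scipy import ndimage as nd
# J axis points (mm, rel seat): x,z
P=[(-25,24),(-14,-5),(13,-5),(22,11),(65,11)]
J=[]
for a,b in zip(P[:-1],P[1:]):
    n=int(np.hypot(b[0]-a[0],b[1]-a[1])/2)+1
    for t in np.linspace(0,1,n,endpoint=False): J.append((a[0]+t*(b[0]-a[0]),a[1]+t*(b[1]-a[1])))
J=np.array(J)
def box(q,c,h):  # generic
    d=[np.abs(q[i]-c[i])-h[i] for i in range(len(h))]
    o=np.sqrt(sum(np.maximum(k,0)**2 for k in d)); return o+np.minimum(np.maximum.reduce(d),0)
def sdf(n,t,z,psi,phi):
    r=np.hypot(t,z)
    s=box((r,n),(58,0),(7,10)); s=np.minimum(s,box((r,n),(0,0),(17,9)))
    for a in (60,-60,180):
        A=np.radians(a)+psi  # spoke dir (sin,cos)
        al=t*np.sin(A)+z*np.cos(A); pe=t*np.cos(A)-z*np.sin(A)
        s=np.minimum(s,box((al,pe,n),(34,0,0),(20,6.5,4.5)))
    if phi is not None:
        yg=58*np.sin(phi); zg=58*np.cos(phi)
        s=np.minimum(s,box((t,z,np.abs(n)),(yg,zg+40,22),(12,59,12)))
    return s
def clr(x,d,h,al,psi,phi):
    # wheel centre at (x,d,h-51) in hook frame, yaw al ; J points in wheel frame
    out=np.full(np.broadcast(x,d,h,al).shape,99.,np.float32)
    for X,Z in J:
        dx=X-x; dy=-d
        n=np.cos(al)*dx+np.sin(al)*dy; t=-np.sin(al)*dx+np.cos(al)*dy
        out=np.minimum(out,sdf(n,t,Z-(h-51),psi,phi)-5)
    return out
def run(psi,phi,alr,step=2):
    x=np.arange(-60,5,step)[:,None,None,None].astype(np.float32);d=np.arange(-40,41,step)[None,:,None,None].astype(np.float32)
    h=np.arange(0,50,step)[None,None,:,None].astype(np.float32);al=np.radians(np.array(alr,np.float32))[None,None,None,:]
    C=clr(x,d,h,al,psi,phi)
    return C
if __name__=="__main__":
    for psi in (0,10,20,30,40,60):
      for phi in (None,27):
        C=run(np.radians(psi),None if phi is None else np.radians(phi),range(-60,61,10))
        gi=(30,20,slice(0,3),6)
        best=None
        for thr in np.arange(6,-6,-.5):
            L,_=nd.label(C>thr)
            st=set(L[0].ravel())-{0}
            # goal: x~0,d~0,h~ 0..4, al=0
            g=set(L[29:31,18:23,0:3,5:8].ravel())-{0}
            if st&g: best=thr;break
        print(psi,phi,best,"goal max",C[29:31,18:23,0:3,5:8].max())
E
time python3 plan.py
```

```text
Traceback (most recent call last):
  File "plan.py", line 40, in <module>
    C=run(np.radians(psi),None if phi is None else np.radians(phi),range(-60,61,10))
  File "plan.py", line 35, in run
    C=clr(x,d,h,al,psi,phi)
  File "plan.py", line 30, in clr
    out=np.minimum(out,sdf(n,t,Z-(h-51),psi,phi)-5)
                       ~~~^^^^^^^^^^^^^^^^^^^^^^
  File "plan.py", line 15, in sdf
    s=box((r,n),(58,0),(7,10)); s=np.minimum(s,box((r,n),(0,0),(17,9)))
  File "plan.py", line 12, in box
    o=np.sqrt(sum(np.maximum(k,0)**2 for k in d)); return o+np.minimum(np.maximum.reduce(d),0)
                                                                       ~~~~~~~~~~~~~~~~~^^^
ValueError: setting an array element with a sequence. The requested array has an inhomogeneous shape after 3 dimensions. The detected shape was (2, 33, 41) + inhomogeneous part.

real	0m1.057s
user	0m1.188s
sys	0m0.193s
```

```bash
sed -i 's/d=\[np.abs(q\[i\]-c\[i\])-h\[i\] for i in range(len(h))\]/d=np.broadcast_arrays(*[np.abs(q[i]-c[i])-h[i] for i in range(len(h))])/; s/st=set(L\[0\].ravel())/st=set(L[0,:,:,6].ravel())/' plan.py; time python3 plan.py
```

```text
0 None -2.0 goal max 1.9731628404906765
0 27 -2.0 goal max 1.9731628404906765
10 None -1.5 goal max 1.9731628404906765
10 27 -2.5 goal max 1.9731628404906765
20 None -0.5 goal max 1.9731628404906765
20 27 -2.5 goal max 1.9731628404906765
30 None 1.0 goal max 1.9731628404906765
30 27 -2.5 goal max 1.9731628404906765
40 None 1.5 goal max 1.9731628404906765
40 27 -2.5 goal max 1.9731628404906765
60 None None goal max -7.473944991827011
60 27 None goal max -7.473944991827011
real	1m52.406s
user	1m25.007s
sys	0m25.691s
```

```bash
cat > plan2.py <<'E'
from plan import *
def conn(psi,phi,alr):
    x=np.arange(-62,3,1.)[:,None,None,None].astype(np.float32);d=np.arange(-24,25,1.5)[None,:,None,None].astype(np.float32)
    h=np.arange(0,46,1.)[None,None,:,None].astype(np.float32);al=np.radians(np.array(alr,np.float32))[None,None,None,:]
    C=clr(x,d,h,al,np.radians(psi),None if phi is None else np.radians(phi))
    k=list(alr).index(0)
    for thr in np.arange(3,-5,-.25):
        L,_=nd.label(C>thr)
        st=set(L[0,:,:,k].ravel())-{0}; g=set(L[61:64,14:19,0:3,k].ravel())-{0}
        if st&g: return thr
for psi in (0,-20,-30,30):
    for phi in ((None,27) if psi==0 else (27,)):
        for alr in ([0],range(-40,41,8)): print(psi,phi,list(alr)[0],conn(psi,phi,alr),flush=True)
E
time python3 plan2.py
```

```text
0 None 0 -2.0
0 None -40 -2.0
0 27 0 -2.0
0 27 -40 -2.0
-20 27 0 -0.75
-20 27 -40 -0.25
-30 27 0 0.25
-30 27 -40 1.0
30 27 0 -2.0
30 27 -40 -2.0
real	2m3.713s
user	1m41.446s
sys	0m20.230s
```

```bash
cat > plan3.py <<'E'
from plan import *
# pitch b about the grip (height 52 above centre): bottom toward -x for b>0
def C3(x,h,b,d=0.,psi=0.):
    out=np.full(np.broadcast(x,h,b).shape,99.,np.float32)
    zg=h-51+52
    for X,Z in J:
        dx=X-x; dz=Z-zg
        n=np.cos(b)*dx-np.sin(b)*dz; z=np.sin(b)*dx+np.cos(b)*dz+52
        out=np.minimum(out,sdf(n,np.zeros_like(n)-d,z,psi,None)-5)
    return out
if __name__=="__main__":
    x=np.arange(-62,6,.5)[:,None,None];h=np.arange(-2,46,.5)[None,:,None]
    for B in (0,2,4,6,8,10,12,15):
        b=np.radians(np.arange(0,B+1,1.))[None,None,:]
        C=C3(x,h,b)
        for thr in np.arange(3,-5,-.25):
            L,_=nd.label(C>thr)
            if (set(L[0].ravel())-{0})&(set(L[120:130,0:8,0].ravel())-{0}): break
        print(B,thr)
        if thr>=-1.0 and B in(4,6,8):
            # path
            from collections import deque
E
python3 plan3.py
```

```text
0 -2.75
2 -2.5
4 -2.5
6 -2.25
8 -2.0
10 -1.75
12 -1.5
15 -1.0
```

```bash
cat > p4.py <<'E'
from plan3 import *
x=np.arange(-62,6,.5)[:,None,None];h=np.arange(-2,46,.5)[None,:,None]
for lo,hi in ((-15,0),(0,25),(0,35)):
    b=np.radians(np.arange(lo,hi+1,1.))[None,None,:];k=-lo
    C=C3(x,h,b)
    for thr in np.arange(3,-5,-.25):
        L,_=nd.label(C>thr)
        if (set(L[0].ravel())-{0})&(set(L[120:130,0:8,k].ravel())-{0}): break
    print("pitch",lo,hi,thr)
from plan2 import conn
E
sed -i 's/^for psi in (0,-20,-30,30):/if __name__=="__main__":\n  for psi in (0,-20,-30,30):/; s/^    for phi in ((None/    for phi in ((None/' plan2.py
cat >> p4.py <<'E'
for psi in (-25,-35,-40,-45):
    print(psi,conn(psi,27,[0]),conn(psi,27,range(-24,25,8)),flush=True)
E
time python3 p4.py
```

```text
pitch -15 0 -2.75
pitch 0 25 0.75
pitch 0 35 0.75
-25 -0.25 0.5
-35 0.75 1.0
-40 1.0 1.0
-45 1.0 1.0
real	1m18.325s
user	1m0.548s
sys	0m18.374s
```

```bash
cat > p5.py <<'E'
from plan import *
from collections import deque
def conn(psi,phi,path=False):
    xs=np.arange(-62,3,1.);ds=np.arange(-40,41,2.);hs=np.arange(0,46,1.)
    C=clr(xs[:,None,None].astype(np.float32),ds[None,:,None].astype(np.float32),hs[None,None,:].astype(np.float32),np.float32(0),np.radians(psi),np.radians(phi))
    for thr in np.arange(3,-5,-.25):
        L,_=nd.label(C>thr)
        s=(set(L[0].ravel())-{0})&(set(L[61:64,17:24,0:3].ravel())-{0})
        if s: break
    if path:
        lab=s.pop();ok=L==lab
        # only a bottleneck path: BFS at thr
        st=[tuple((0,)+tuple(i)) for i in np.argwhere(ok[0])];par={q:None for q in st};Q=deque(st)
        while Q:
            q=Q.popleft()
            if 61<=q[0]<64 and 17<=q[1]<24 and q[2]<3: break
            for a in range(3):
                for e in (-1,1):
                    r=list(q);r[a]+=e;r=tuple(r)
                    if 0<=r[a]<ok.shape[a] and ok[r] and r not in par: par[r]=q;Q.append(r)
        p=[]
        while q: p.append((xs[q[0]],ds[q[1]],hs[q[2]]));q=par[q]
        print([tuple(float(v) for v in k) for k in p[::-1]][::3])
    return thr
if __name__=="__main__":
    for psi,phi in ((30,50),(38,50),(38,45),(45,50),(-35,20),(-40,25)): print(psi,phi,conn(psi,phi))
    conn(38,50,True)
E
python3 p5.py
```

```text
30 50 0.25
38 50 1.0
38 45 1.0
45 50 1.0
-35 20 0.75
-40 25 1.0
[(-62.0, -22.0, 36.0), (-59.0, -22.0, 36.0), (-56.0, -22.0, 36.0), (-53.0, -22.0, 36.0), (-50.0, -22.0, 36.0), (-47.0, -22.0, 36.0), (-44.0, -22.0, 36.0), (-41.0, -22.0, 36.0), (-38.0, -22.0, 36.0), (-35.0, -22.0, 36.0), (-32.0, -22.0, 36.0), (-29.0, -22.0, 36.0), (-26.0, -22.0, 36.0), (-23.0, -22.0, 36.0), (-20.0, -22.0, 36.0), (-17.0, -22.0, 36.0), (-14.0, -22.0, 36.0), (-11.0, -22.0, 36.0), (-8.0, -22.0, 36.0), (-5.0, -22.0, 36.0), (-2.0, -22.0, 36.0), (0.0, -22.0, 35.0), (0.0, -20.0, 33.0), (0.0, -18.0, 31.0), (0.0, -16.0, 29.0), (0.0, -14.0, 27.0), (0.0, -12.0, 25.0), (0.0, -8.0, 24.0), (0.0, -6.0, 22.0), (0.0, -4.0, 20.0), (0.0, -4.0, 17.0), (0.0, -4.0, 14.0), (0.0, -4.0, 11.0), (0.0, -4.0, 8.0), (0.0, -4.0, 5.0), (0.0, -4.0, 2.0)]
```

Emit:
servo_tool:
  deltas:
    - [[85,0,-50,0,-1.1],[85,5,-110,0,-2.2],[85,10,-170,0,-3.3],[85,10,-220,0,-3.3],[85,10,-220,-20,-3.3]]

```text
time: 1.95
tool_pos: [0.521, 0.0988, 0.3422]
tool_rot: [0.002, 0.643, 0.766, 0.002]
contact_force: [0.7, -0.5, 0.2]
gripper_width: 0.997
```

Emit:
servo_tool:
  deltas:
    - [[85,0,0,0,0],[85,0,0,0,0]]

```text
time: 2.2
tool_pos: [0.5203, 0.1017, 0.34]
tool_rot: [-0.0, 0.641, 0.767, -0.0]
contact_force: [-0.2, 0.4, -0.1]
gripper_width: 0.997
```

```bash
python3 - <<'E'
from h import *
print(state()["tool_pos"],state()["tool_rot"],state()["time"])
c,_=snap("wrist","pics/w2.png");np.savez("w2.npz",**c)
E
```

```text
[0.52025939 0.10169712 0.33997676] [-3.23197854e-04  6.41215847e-01  7.67360491e-01 -9.83115816e-05] 2.2
```

View pics/w2.png

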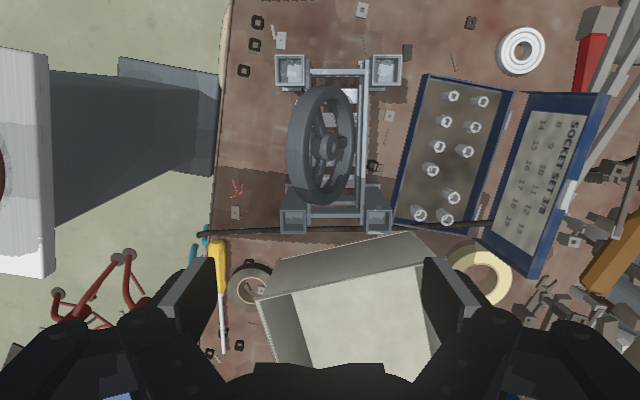

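```bash
python3 - <<'E'
from h import *
a=cv2.imread("pics/w2.png")
cv2.imwrite("pics/c8.png",cv2.resize(a[45:245,265:415],None,fx=3,fy=3,interpolation=2))
E
```

```text
(no output)
```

View pics/c8.png

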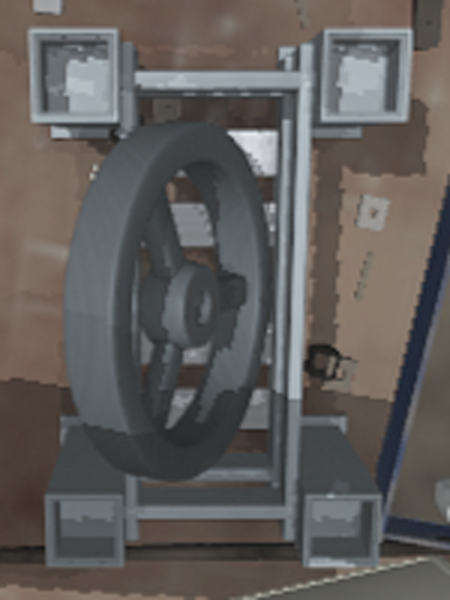

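```bash
python3 - <<'E'
from h import *
np.set_printoptions(precision=4,suppress=True)
c=dict(np.load("w2.npz"))
f=lambda u,z:plane(c,((u[0]+.5)/3+265-.5,(u[1]+.5)/3+45-.5),z)
A=np.array([f(u,.105) for u in [(76,76),(366,76),(342,530),(85,530)]])
m=A.mean(0);print(A[:,:2],m)
print([np.linalg.norm(A[i]-A[i-1]) for i in range(4)])
ey=A[0]-A[3]+A[1]-A[2];ex=A[1]-A[0]+A[2]-A[3]
print(np.degrees(np.arctan2(-ey[0],ey[1])),np.degrees(np.arctan2(ex[1],ex[0])))
y=np.radians(10.0);Ex=np.array([np.cos(y),np.sin(y)]);Ey=np.array([-Ex[1],Ex[0]])
hub=f((200,308),.0777+.0044);d=hub[:2]-m[:2];print("hub face in frame",d@Ex,d@Ey)
# top of rim
t=f((95,265),.0777+.0569);d=t[:2]-m[:2];print(d@Ex,d@Ey)
for u in ((175,122),(170,480)):
    d=f(u,.0777)[:2]-m[:2];print("ext",d@Ex,d@Ey)
E
```

```text
[[0.4746 0.1915]
 [0.5666 0.2081]
 [0.594  0.0549]
 [0.5019 0.0383]] [0.5343 0.1232 0.105 ]
[np.float64(0.15566255838111118), np.float64(0.09347739297593521), np.float64(0.1556096571822707), np.float64(0.09365451430605849)]
10.112111043785063 10.222400372135807
hub face in frame -0.00507596357831973 -0.0002445841820090008
-0.03973110111899319 0.020506519925489873
ext -0.014599046023095117 0.06434756179501619
ext -0.015599189808947412 -0.06738821931643259
```

Emit:
servo_tool:
  deltas:
    - [[85,-27,25,-50,0],[85,-27,25,-105,0],[85,-27,25,-160,0],[85,-27,25,-190,0],[85,-27,25,-190,0]]

```text
time: 2.88
tool_pos: [0.4918, 0.1259, 0.1477]
tool_rot: [-0.002, 0.642, 0.767, -0.002]
contact_force: [-0.3, 0.2, 0.6]
gripper_width: 0.995
```

```bash
python3 - <<'E'
from h import *
print(state()["tool_pos"],state()["contact_force"])
c,_=snap("wrist","pics/w3.png");np.savez("w3.npz",**c)
E
```

```text
[0.49177281 0.12588564 0.14769625] [-0.26707856  0.16004869  0.60143104]
```

View pics/w3.png

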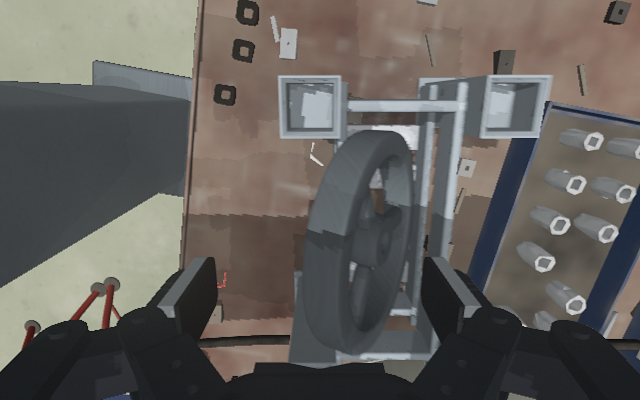

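Emit:
servo_tool:
  deltas:
    - [[85,0,0,-12,0],[60,0,0,-24,0],[45,0,0,-24,0],[40,0,0,-24,0],[40,0,0,-24,0]]

```text
time: 3.55
tool_pos: [0.4939, 0.1251, 0.1267]
tool_rot: [0.0, 0.642, 0.767, 0.0]
contact_force: [-0.6, 0.1, 0.2]
gripper_width: 0.469
```

Emit:
servo_tool:
  deltas:
    - [[40,0,0,0,0],[38,10,2,1,0],[37,20,4,4,0],[36,30,5,8,0],[36,38,7,11,0]]

```text
time: 4.18
tool_pos: [0.5326, 0.1323, 0.1375]
tool_rot: [0.0, 0.642, 0.767, 0.0]
contact_force: [-0.0, 1.1, 0.2]
gripper_width: 0.422
```

Emit:
servo_tool:
  deltas:
    - [[34,5,1,1,0],[33,9,2,2,0],[32,11,2,2,0],[32,11,2,2,0]]

```text
time: 4.68
tool_pos: [0.5426, 0.1342, 0.1391]
tool_rot: [-0.0, 0.642, 0.767, -0.0]
contact_force: [-0.6, -0.2, -0.2]
gripper_width: 0.373
```

```bash
python3 - <<'E'
from h import *
print(state()["tool_pos"],state()["contact_force"])
c,_=snap("wrist","pics/w4.png");np.savez("w4.npz",**c)
E
```

```text
[0.54258025 0.13416024 0.13906892] [-0.59343583 -0.1810722  -0.1791519 ]
```

View pics/w4.png

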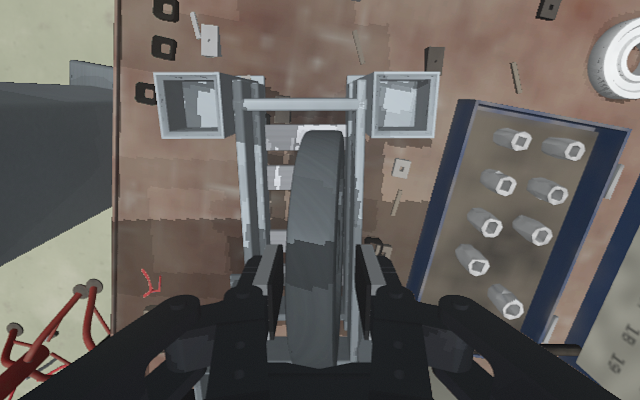

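Emit:
servo_tool:
  deltas:
    - [[22,0,0,0,0],[12,0,0,0,0],[5,0,0,0,0],[5,0,0,0,0]]

```text
time: 5.22
tool_pos: [0.5427, 0.1342, 0.1393]
tool_rot: [0.0, 0.642, 0.767, 0.0]
contact_force: [-0.9, -0.1, 1.3]
gripper_width: 0.219
```

Emit:
servo_tool:
  deltas:
    - [[5,0,0,20,0],[5,0,0,50,0],[5,0,0,80,0],[5,0,0,110,0],[5,0,0,120,0]]

```text
time: 5.85
tool_pos: [0.5433, 0.1342, 0.2619]
tool_rot: [0.001, 0.642, 0.767, 0.001]
contact_force: [-0.5, 1.1, -4.5]
gripper_width: 0.216
```

```bash
python3 - <<'E'
from h import *
print(state()["tool_pos"],state()["contact_force"],state()["ft_torque"])
c,_=snap("wrist","pics/w5.png");np.savez("w5.npz",**c)
c,_=snap("side","pics/s5.png")
b=cv2.imread("pics/s5.png");cv2.imwrite("pics/s5c.png",cv2.resize(b[120:260,260:420],None,fx=4,fy=4,interpolation=2))
E
```

```text
[0.54328591 0.13424452 0.26190637] [-0.47672464  1.12633296 -4.48414753] [ 0.07025499  0.00744084 -0.03611902]
```

View pics/w5.png

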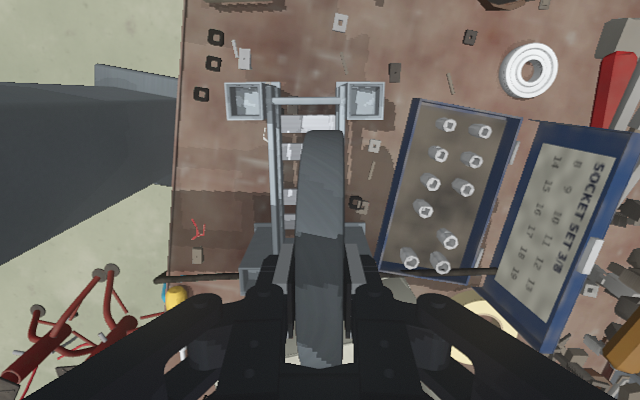

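View pics/s5c.png

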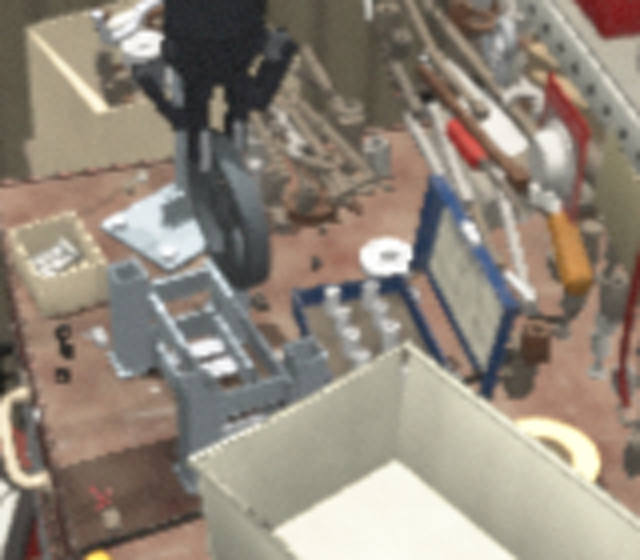

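Emit:
servo_tool:
  deltas:
    - [[5,15,20,0,1.2],[5,30,60,0,2.4],[5,45,105,0,3.6],[5,58,150,0,3.6],[5,66,180,0,3.6]]

```text
time: 6.58
tool_pos: [0.6078, 0.3157, 0.256]
tool_rot: [-0.002, 0.487, 0.874, -0.002]
contact_force: [-0.3, 0.0, -3.0]
gripper_width: 0.221
```

Emit:
servo_tool:
  deltas:
    - [[5,1,6,0,0],[5,1,6,0,0],[5,1,6,0,0]]

```text
time: 6.95
tool_pos: [0.6093, 0.319, 0.2585]
tool_rot: [-0.0, 0.488, 0.873, -0.001]
contact_force: [-0.4, -0.6, -4.1]
gripper_width: 0.216
```

```bash
python3 - <<'E'
from h import *
np.set_printoptions(precision=4,suppress=True)
s=state();print(s["tool_pos"],s["tool_rot"],s["contact_force"],s["ft_torque"])
q=s["tool_rot"];print("tool y ang",2*np.degrees(np.arctan2(q[2],q[1]))-90)
c,_=snap("wrist","pics/w6.png");np.savez("w6.npz",**c)
c,_=snap("side","pics/s6.png")
b=cv2.imread("pics/s6.png");cv2.imwrite("pics/s6c.png",cv2.resize(b[80:220,260:420],None,fx=4,fy=4,interpolation=2))
E
```

```text
[0.6093 0.319  0.2585] [-0.0003  0.4876  0.8731 -0.0007] [-0.4212 -0.5947 -4.0961] [0.056  0.0297 0.0576]
tool y ang 31.63472182049034
```

View pics/w6.png

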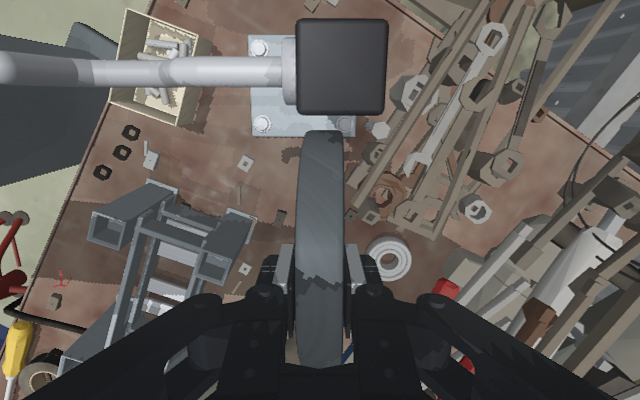

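View pics/s6c.png

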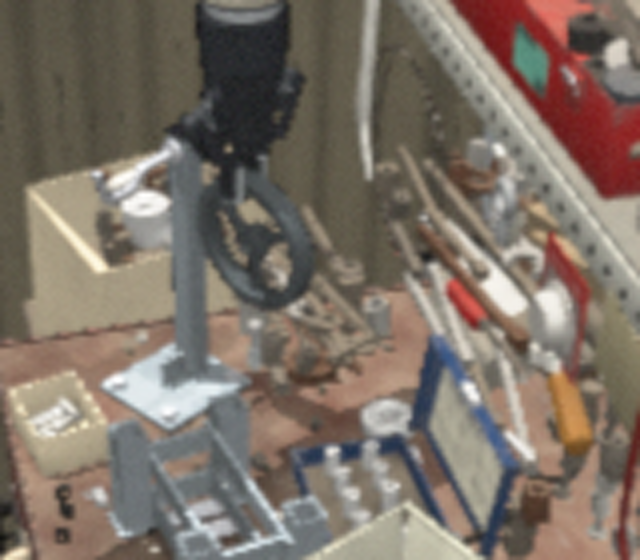

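Emit:
servo_tool:
  deltas:
    - [[5,0,8,0,0],[5,-4,16,0,0],[5,-6,20,-1,0],[5,-8,23,-3,0],[5,-8,23,-3,0]]

```text
time: 7.68
tool_pos: [0.606, 0.3388, 0.2604]
tool_rot: [0.008, 0.488, 0.873, -0.001]
contact_force: [9.1, -13.8, 3.5]
gripper_width: 0.219
```

```bash
cat > st.py <<'E'
from h import *
np.set_printoptions(precision=4,suppress=True)
s=state();d=s["tool_pos"]-[.505,.3503,.244];ex=np.array([.85,.527,0]);ey=np.array([-.527,.85,0])
print(s["time"],s["tool_pos"],"hook:",d@ex,d@ey,d[2],"F",s["contact_force"],"T",s["ft_torque"],s["gripper_width"])
E
python3 st.py
```

```text
7.675 [0.606  0.3388 0.2604] hook: 0.07983171550972405 -0.06297457390153376 0.016411154413199847 F [  9.1306 -13.7604   3.5382] T [-2.6319 -1.5315 -0.0325] 0.21853587304403707
```

Emit:
servo_tool:
  deltas:
    - [[5,-2,3,-2,0],[5,-4,6,-4,0],[5,-5,8,-5,0],[5,-5,8,-5,0]]

```text
time: 8.18
tool_pos: [0.6013, 0.347, 0.2555]
tool_rot: [0.008, 0.489, 0.873, -0.0]
contact_force: [9.1, -13.7, 2.1]
gripper_width: 0.22
```

```bash
python3 st.py;python3 - <<'E'
from h import *
c,_=snap("wrist","pics/w7.png")
c,_=snap("side","pics/s7.png")
b=cv2.imread("pics/s7.png");cv2.imwrite("pics/s7c.png",cv2.resize(b[80:220,260:420],None,fx=4,fy=4,interpolation=2))
E
```

```text
8.175 [0.6013 0.347  0.2555] hook: 0.08005531290561234 -0.053564895232591815 0.011481999377504992 F [  9.1259 -13.7239   2.1   ] T [-2.6449 -1.661   0.0024] 0.21995451079521208
```

View pics/s7c.png

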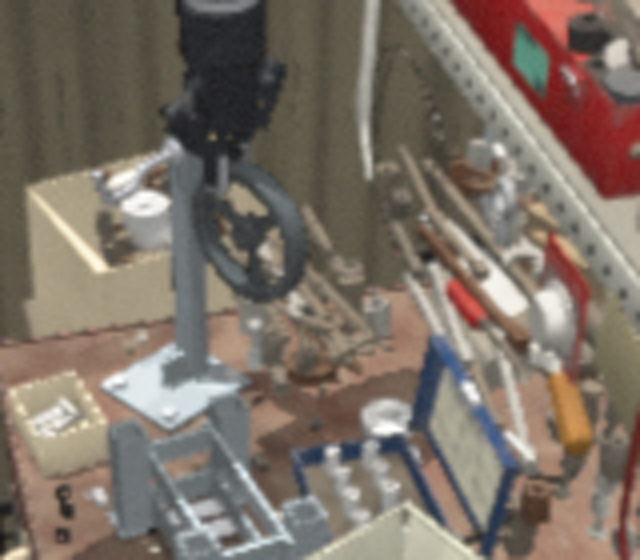

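View pics/w7.png

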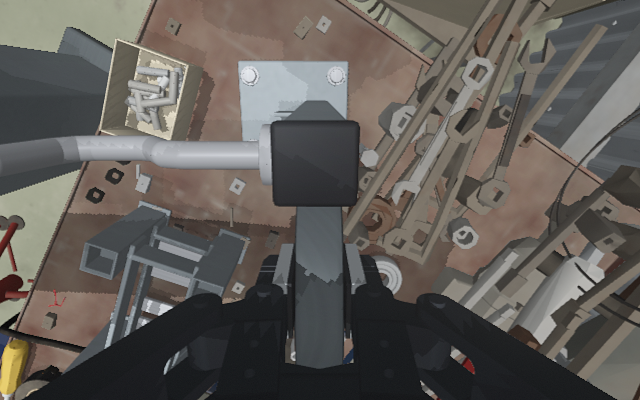

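Emit:
servo_tool:
  deltas:
    - [[5,-3,4,-3,0],[5,-5,9,-6,0],[5,-8,13,-11,0],[5,-10,17,-15,0],[5,-10,17,-15,0]]

```text
time: 8.9
tool_pos: [0.5912, 0.3644, 0.24]
tool_rot: [0.007, 0.488, 0.873, -0.0]
contact_force: [9.3, -13.3, 1.5]
gripper_width: 0.218
```

```bash
python3 st.py;python3 - <<'E'
from h import *
c,_=snap("side","pics/s8.png")
b=cv2.imread("pics/s8.png");cv2.imwrite("pics/s8c.png",cv2.resize(b[100:180,280:360],None,fx=7,fy=7,interpolation=2))
E
```

```text
8.9 [0.5912 0.3644 0.24  ] hook: 0.0807122492132572 -0.033482595127808976 -0.004031146855803941 F [  9.3209 -13.3437   1.4608] T [-2.394  -1.7325 -0.0582] 0.21805391327599055
```

View pics/s8c.png

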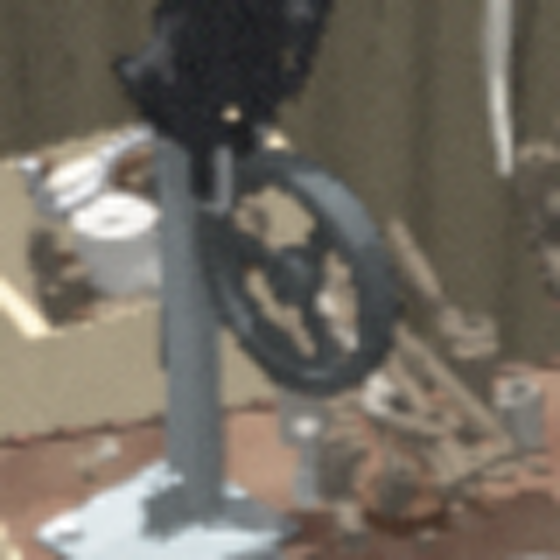

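Emit:
servo_tool:
  deltas:
    - [[5,9,-14,0,0],[5,17,-28,10,0],[5,-20,-50,20,0],[5,-65,-79,30,0],[5,-110,-107,30,0]]

```text
time: 9.57
tool_pos: [0.4758, 0.2605, 0.2677]
tool_rot: [0.0, 0.487, 0.873, 0.001]
contact_force: [-0.3, -0.6, -3.8]
gripper_width: 0.219
```

Emit:
servo_tool:
  deltas:
    - [[5,0,0,0,0],[5,0,0,0,0],[5,0,0,0,0]]

```text
time: 9.95
tool_pos: [0.4777, 0.2617, 0.267]
tool_rot: [0.0, 0.487, 0.873, 0.001]
contact_force: [0.2, 0.2, -4.6]
gripper_width: 0.222
```

```bash
python3 st.py;python3 - <<'E'
from h import *
np.set_printoptions(precision=4,suppress=True)
s=state();q=s["tool_rot"];print("tool y ang",2*np.degrees(np.arctan2(q[2],q[1]))-90,q)
c,_=snap("side","pics/s9.png");np.savez("s9.npz",**c)
b=cv2.imread("pics/s9.png");cv2.imwrite("pics/s9c.png",cv2.resize(b[110:190,250:330],None,fx=7,fy=7,interpolation=2))
c,_=snap("wrist","pics/w9.png");np.savez("w9.npz",**c)
E
```

```text
9.95 [0.4777 0.2617 0.267 ] hook: -0.06994482816829037 -0.060921699852097506 0.02295522176225545 F [ 0.2237  0.201  -4.6337] T [0.1266 0.1231 0.0109] 0.2218993054397173
tool y ang 31.701914851111624 [0.0003 0.4871 0.8734 0.0006]
```

View pics/s9c.png

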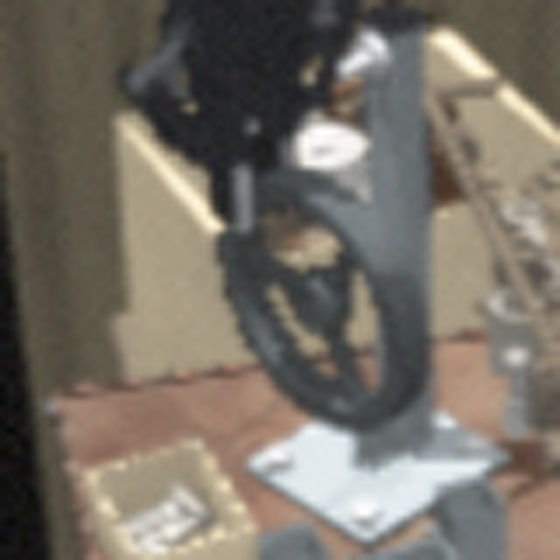

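View pics/w9.png

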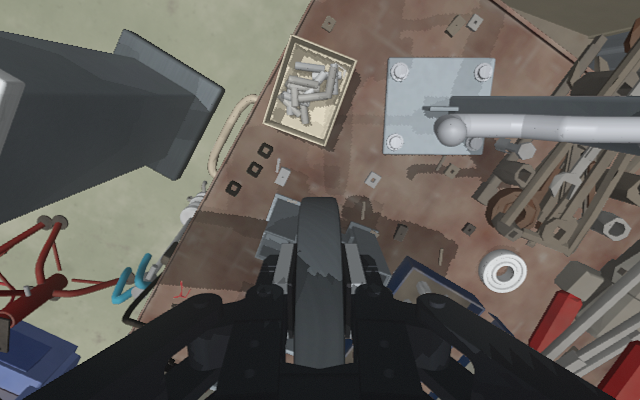

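```bash
cat > pm.py <<'E'
from h import *
def pl(c,u,x0,n):  # hook-plane x = x0+n ; returns y,z in hook frame mm
    o,d=ray(c,u);ex=np.array([.85,.527,0]);ey=np.array([-.527,.85,0]);S=np.array([.505,.3503,.244])
    k=((x0+n)-(o-S)@ex)/(d@ex);p=o+k*d-S;return np.array([p@ey,p[2]])*1000
E
python3 - <<'E'
from pm import *
c=dict(np.load("s9.npz"))
f=lambda u,n:pl(c,((u[0]+.5)/7+250-.5,(u[1]+.5)/7+110-.5),-.070,n)
g=np.array([-60.9,23.0])
hub=f((320,302),-.009);print("hub rel grip",hub-g)
for u in [(352,375),(275,262),(347,253)]:
    v=f(u,-.0045)-hub;print(v,np.hypot(*v),np.degrees(np.arctan2(v[0],v[1])))
# rim extents: inner & outer on near face
for u in [(218,250),(430,355),(345,428),(270,170)]:
    v=f(u,-.010)-hub;print("rim",v,np.hypot(*v))
E
```

```text
hub rel grip [-56.75934042 -37.48471856]
[-14.91436885 -36.26324623] 39.21047596488127 -157.64358623584033
[35.75668185  3.79002283] 35.956982213281506 83.94953582615456
[-15.35659282  31.58891569] 35.123845706463726 -25.926177757254067
rim [70.74292428 -2.60119477] 70.7907306820774
rim [-74.28742523   6.37607709] 74.56055194663287
rim [-14.30401735 -64.4946924 ] 66.06186691381399
rim [28.56304604 59.15001935] 65.685404684062
```

Emit:
servo_tool:
  deltas:
    - [[5,0,-5,0,1.5],[5,0,-10,0,3.0],[5,0,-10,0,4.5],[5,0,-10,0,6],[5,0,-10,0,6]]

```text
time: 10.68
tool_pos: [0.477, 0.2514, 0.2661]
tool_rot: [-0.0, 0.194, 0.981, -0.0]
contact_force: [-0.8, -0.0, -5.0]
gripper_width: 0.218
```

```bash
python3 - <<'E'
from h import *
np.set_printoptions(precision=4,suppress=True)
s=state();q=s["tool_rot"];print(s["tool_pos"],"tool y ang",2*np.degrees(np.arctan2(q[2],q[1]))-90,s["contact_force"],s["ft_torque"],s["joint_pos"])
c,_=snap("side","pics/s10.png");np.savez("s10.npz",**c)
b=cv2.imread("pics/s10.png");cv2.imwrite("pics/s10c.png",cv2.resize(b[120:190,260:330],None,fx=8,fy=8,interpolation=2))
E
```

```text
[0.477  0.2514 0.2661] tool y ang 67.59276856525932 [-0.7807 -0.0303 -5.0351] [ 0.0965  0.2056 -0.0146] [ 0.3469 -0.162   1.7931 -0.0001  1.5112 -0.8328]
```

View pics/s10c.png

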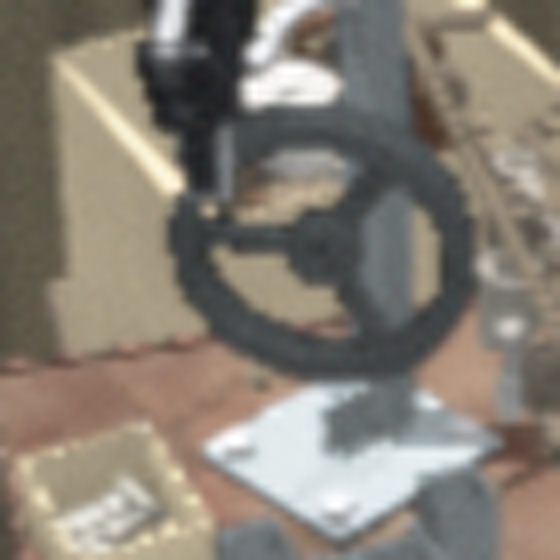

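```bash
python3 - <<'E'
from h import *
c=dict(np.load("s10.npz"))
a=np.radians(67.6);ex=np.array([np.cos(a),np.sin(a),0]);ey=np.array([-ex[1],ex[0],0]);S=np.array([.4770,.2514,.2661])
def f(u,n):
    u=((u[0]+.5)/8+260-.5,(u[1]+.5)/8+120-.5)
    o,d=ray(c,u);k=(n-(o-S)@ex)/(d@ex);p=o+k*d-S;return np.array([p@ey,p[2]])*1000
hub=f((323,246),-.009);print("hub rel grip",hub)
for u in [(215,235),(385,180),(365,325)]:
    v=f(u,-.0045)-hub;print(v,np.hypot(*v),np.degrees(np.arctan2(v[0],v[1])))
for u in [(170,245),(474,250),(335,380),(320,106)]:
    v=f(u,-.010);print("rim",v,np.hypot(*(v-hub)))
E
```

```text
hub rel grip [-48.53515481 -40.42902992]
[46.60122466 -1.89041474] 46.63955196956027 92.32297397809268
[-26.0064959   31.31913879] 40.70904424793009 -39.705247585684575
[-15.55296592 -40.87925727] 43.73795175488664 -159.1701285447534
rim [ 16.16490613 -45.36659768] 64.88819199620445
rim [-111.80146986  -35.77282623] 63.43742470192937
rim [ -51.34196249 -107.04011263] 66.67019205497562
rim [-50.10047753  26.61717835] 67.06447851162586
```

```bash
python3 - <<'E'
from h import *
c=dict(np.load("w9.npz"));a=cv2.imread("pics/w9.png")
for x in np.arange(.46,.66,.04):
    for y in np.arange(.2,.36,.04):
        u=proj(c,(x,y,0));
        if 0<u[0]<640 and 0<u[1]<400:
            cv2.circle(a,(int(u[0]),int(u[1])),2,(0,255,255),-1);cv2.putText(a,f"{x*100:.0f},{y*100:.0f}",(int(u[0]),int(u[1])),0,.35,(255,255,255))
cv2.imwrite("pics/w9g.png",a)
E
```

```text
(no output)
```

View pics/w9g.png

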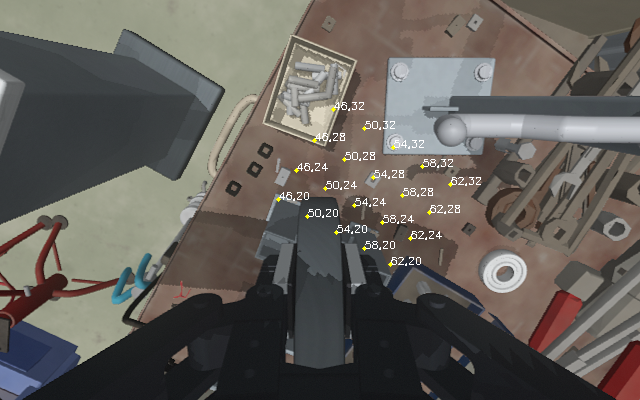

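```bash
python3 - <<'E'
from h import *
c=dict(np.load("w2.npz"));a=cv2.imread("pics/w2.png")
for x in (.40,.42,.435,.45):
    for y in np.arange(.03,.22,.03):
        u=proj(c,(x,y,0));cv2.circle(a,(int(u[0]),int(u[1])),1,(0,255,255),-1)
a=cv2.resize(a[0:260,180:420],None,fx=2.3,fy=2.3)
cv2.imwrite("pics/w2g.png",a)
E
```

```text
(no output)
```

View pics/w2g.png

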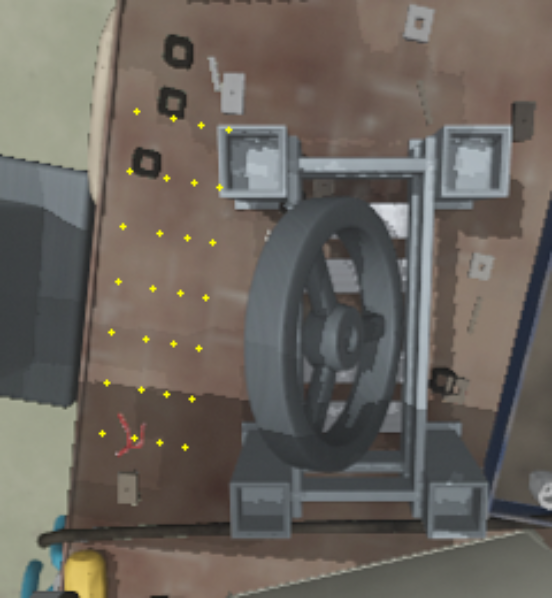

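Emit:
servo_tool:
  deltas:
    - [[5,-8,-15,0,-1.7],[5,-16,-35,0,-3.4],[5,-25,-60,0,-5.1],[5,-35,-85,0,-6.8],[5,-47,-113,0,-8.5]]

```text
time: 11.35
tool_pos: [0.4295, 0.1376, 0.2664]
tool_rot: [0.0, 0.6, 0.8, 0.0]
contact_force: [0.7, 0.0, -4.8]
gripper_width: 0.217
```

Emit:
servo_tool:
  deltas:
    - [[5,0,0,-30,-1.5],[5,0,0,-75,-1.5],[5,0,0,-115,-1.5],[5,0,0,-145,-1.5],[5,0,0,-150,-1.5]]

```text
time: 11.98
tool_pos: [0.428, 0.138, 0.1138]
tool_rot: [-0.002, 0.659, 0.752, -0.002]
contact_force: [0.5, 0.2, -4.6]
gripper_width: 0.22
```

Emit:
servo_tool:
  deltas:
    - [[5,0,0,-4,0],[5,0,0,-8,0],[5,0,0,-12,0],[5,0,0,-16,0],[5,0,0,-16,0]]

```text
time: 12.6
tool_pos: [0.4356, 0.141, 0.1101]
tool_rot: [0.003, 0.658, 0.753, 0.007]
contact_force: [-7.4, 7.8, 26.6]
gripper_width: 0.22
```

```bash
python3 - <<'E'
from h import *
np.set_printoptions(precision=4,suppress=True)
s=state();print(s["tool_pos"],s["contact_force"],s["ft_torque"])
c,_=snap("side","pics/s11.png");np.savez("s11.npz",**c)
b=cv2.imread("pics/s11.png");cv2.imwrite("pics/s11c.png",cv2.resize(b[150:270,230:350],None,fx=5,fy=5,interpolation=2))
c,_=snap("wrist","pics/w11.png")
E
```

```text
[0.4356 0.141  0.1101] [-7.3846  7.8215 26.5899] [ 0.8181  1.6538 -0.2333]
```

View pics/s11c.png

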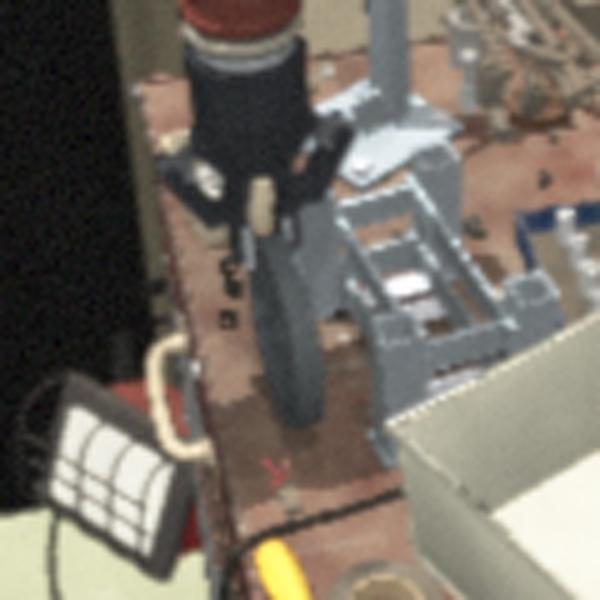

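View pics/w11.png

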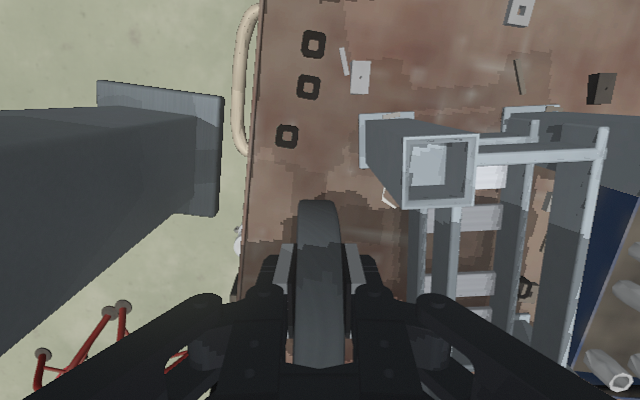

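Emit:
servo_tool:
  deltas:
    - [[5,0,4,-1,0],[5,-1,8,-2,0],[5,-1,12,-3,0],[5,-1,12,-4,0]]

```text
time: 13.2
tool_pos: [0.4339, 0.152, 0.1047]
tool_rot: [0.003, 0.658, 0.753, 0.005]
contact_force: [-6.2, 5.3, 24.6]
gripper_width: 0.218
```

```bash
python3 - <<'E'
from h import *
np.set_printoptions(precision=4,suppress=True)
s=state();print(s["tool_pos"],s["contact_force"],s["ft_torque"])
c,_=snap("side","pics/s11.png");np.savez("s11.npz",**c)
b=cv2.imread("pics/s11.png");cv2.imwrite("pics/s11c.png",cv2.resize(b[150:270,230:350],None,fx=5,fy=5,interpolation=2))
E
```

```text
[0.4339 0.152  0.1047] [-6.1775  5.2741 24.5543] [ 0.2072  1.5128 -0.2899]
```

View pics/s11c.png

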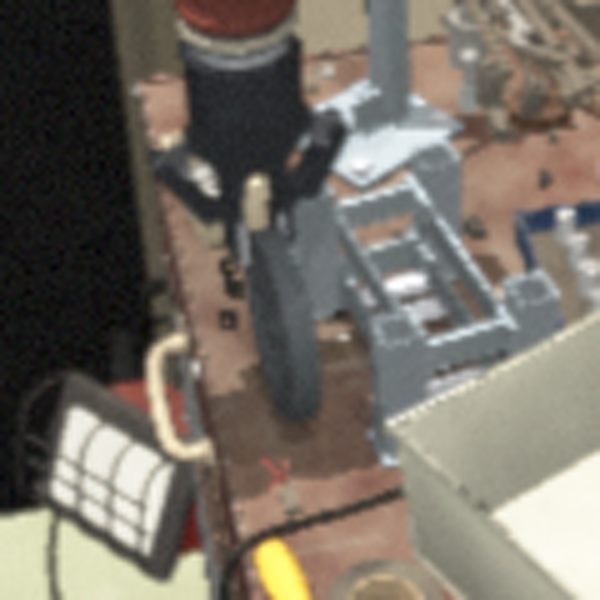

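Emit:
servo_tool:
  deltas:
    - [[5,0,1,-3,0],[5,0,2,-6,0],[5,0,3,-9,0],[5,0,3,-12,0],[5,0,3,-12,0]]

```text
time: 13.88
tool_pos: [0.439, 0.1597, 0.0994]
tool_rot: [0.003, 0.659, 0.752, 0.013]
contact_force: [-8.0, 18.4, 42.4]
gripper_width: 0.221
```

Emit:
servo_tool:
  deltas:
    - [[5,0,0,15,0],[5,0,0,60,0],[5,0,0,110,0],[5,0,10,150,1.5],[5,10,20,165,3]]

```text
time: 14.5
tool_pos: [0.4398, 0.1734, 0.2533]
tool_rot: [0.002, 0.53, 0.848, 0.002]
contact_force: [1.1, -0.1, -5.4]
gripper_width: 0.22
```

Emit:
servo_tool:
  deltas:
    - [[5,5,10,0,1.7],[5,15,30,0,3.4],[5,25,60,0,5.1],[5,30,80,0,6.8],[5,30,80,0,6.8]]

```text
time: 15.12
tool_pos: [0.4685, 0.2538, 0.249]
tool_rot: [-0.0, 0.203, 0.979, -0.0]
contact_force: [-0.6, -0.7, -4.3]
gripper_width: 0.216
```

```bash
python3 - <<'E'
from h import *
np.set_printoptions(precision=4,suppress=True)
s=state();q=s["tool_rot"];print(s["time"],s["tool_pos"],q,"tool y ang",2*np.degrees(np.arctan2(q[2],q[1]))-90,s["contact_force"],s["ft_torque"])
c,_=snap("side","pics/s12.png");np.savez("s12.npz",**c)
b=cv2.imread("pics/s12.png");cv2.imwrite("pics/s12c.png",cv2.resize(b[120:190,250:320],None,fx=8,fy=8,interpolation=2))
c,_=snap("wrist","pics/w12.png")
E
```

```text
15.125 [0.4685 0.2538 0.249 ] [-0.0003  0.2033  0.9791 -0.0004] tool y ang 66.5342518518423 [-0.6153 -0.6519 -4.3133] [-0.0039  0.232  -0.0072]
```

View pics/s12c.png

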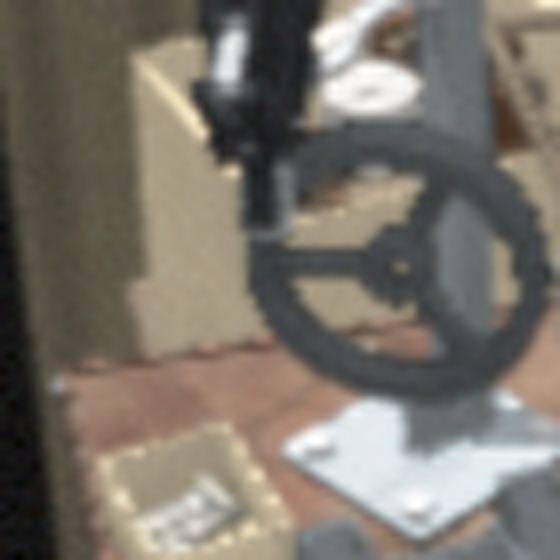

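View pics/w12.png

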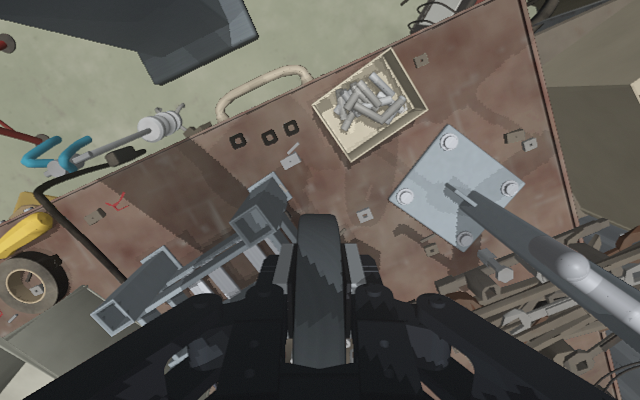

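```bash
python3 - <<'E'
from h import *
c=dict(np.load("s12.npz"))
a=np.radians(66.5);ex=np.array([np.cos(a),np.sin(a),0]);ey=np.array([-ex[1],ex[0],0]);S=np.array([.4685,.2538,.2490])
def f(u,n):
    u=((u[0]+.5)/8+250-.5,(u[1]+.5)/8+120-.5)
    o,d=ray(c,u);k=(n-(o-S)@ex)/(d@ex);p=o+k*d-S;return np.array([p@ey,p[2]])*1000
hub=f((398,264),-.009);print("hub rel grip",hub)
for u in [(285,260),(445,187),(455,345)]:
    v=f(u,-.0045)-hub;print(v,np.hypot(*v),np.degrees(np.arctan2(v[0],v[1])))
for u in [(250,265),(551,265),(415,398),(400,120)]:
    v=f(u,-.010);print("rim",v,np.hypot(*(v-hub)))
E
```

```text
hub rel grip [-55.48790835 -30.98641661]
[49.4425547  -6.28927864] 49.840959474540995 97.2493057821529
[-20.03587096  36.48341239] 41.623016525234824 -28.77460227880871
[-21.97151381 -41.24735499] 46.73426700733632 -151.9568021806216
rim [  7.652906   -37.62832757] 63.48919135041606
rim [-120.01920371  -23.86659987] 64.92287632902759
rim [-60.44398579 -97.76902716] 66.96625848799698
rim [-59.28836408  38.59260078] 69.68273189039023
```

```bash
cat > p6.py <<'E'
from plan import *
xs=np.arange(-62,.5,1.)[:,None,None,None];ds=np.arange(-30,1,1.)[None,:,None,None];hs=np.arange(26,44,1.)[None,None,:,None]
als=np.radians(np.array([-10,-5,0,5,10]))[None,None,None,:]
for psi in (28,32,36):
    C=clr(xs,ds,hs,als,np.radians(psi),np.radians(61)).min(0)
    for k in range(5):
        i=np.unravel_index(C[...,k].argmax(),C.shape[:2]);print(psi,k,ds[0,i[0],0,0],hs[0,0,i[1],0],C[i[0],i[1],k])
    C2=C[...,2];print(np.argwhere(C2>0).shape,[ (float(ds[0,a,0,0]),float(hs[0,0,b,0])) for a,b in np.argwhere(C2>0.2)][:12])
E
python3 p6.py
```

```text
28 0 -20.0 34.0 -0.5786630721203778
28 1 -19.0 34.0 -0.1861274031515432
28 2 -18.0 33.0 0.20360331117451835
28 3 -19.0 34.0 -0.18665426298798415
28 4 -20.0 34.0 -0.5786630721203778
(1, 2) [(-18.0, 33.0)]
32 0 -21.0 35.0 -0.19497711238527327
32 1 -21.0 35.0 0.21601269720424376
32 2 -19.0 34.0 0.4722050542442311
32 3 -21.0 35.0 0.2152559613750764
32 4 -21.0 35.0 -0.19497711238527327
(6, 2) [(-22.0, 35.0), (-21.0, 35.0), (-20.0, 34.0), (-19.0, 34.0), (-18.0, 33.0)]
36 0 -22.0 36.0 0.1533153656085755
36 1 -22.0 36.0 0.7139694665599592
36 2 -20.0 35.0 0.8254244210266535
36 3 -22.0 36.0 0.7122380896369567
36 4 -22.0 36.0 0.1533153656085755
(12, 2) [(-24.0, 36.0), (-23.0, 36.0), (-22.0, 35.0), (-22.0, 36.0), (-21.0, 35.0), (-21.0, 36.0), (-20.0, 34.0), (-20.0, 35.0), (-20.0, 36.0), (-19.0, 34.0), (-18.0, 33.0)]
```

Emit:
servo_tool:
  deltas:
    - [[5,-15,-5,5,-1.5],[5,-30,0,10,-3],[5,-45,15,10,-4.5],[5,-45,40,10,-5.8],[5,-38,90,10,-5.8]]

```text
time: 15.85
tool_pos: [0.4308, 0.3423, 0.2597]
tool_rot: [0.001, 0.489, 0.872, 0.0]
contact_force: [0.7, -0.4, -5.0]
gripper_width: 0.217
```

Emit:
servo_tool:
  deltas:
    - [[5,0,0,0,0],[5,0,0,0,0]]

```text
time: 16.1
tool_pos: [0.4305, 0.3425, 0.259]
tool_rot: [0.0, 0.488, 0.873, -0.0]
contact_force: [0.1, 0.5, -4.6]
gripper_width: 0.22
```

```bash
python3 st.py; python3 - <<'E'
from h import *
s=state();q=s["tool_rot"];print("tool y ang",2*np.degrees(np.arctan2(q[2],q[1]))-90)
c,_=snap("wrist","pics/w13.png");np.savez("w13.npz",**c)
c,_=snap("side","pics/s13.png");np.savez("s13.npz",**c)
b=cv2.imread("pics/s13.png");cv2.imwrite("pics/s13c.png",cv2.resize(b[100:180,250:330],None,fx=7,fy=7,interpolation=2))
E
```

```text
16.1 [0.4305 0.3425 0.259 ] hook: -0.06742880022578876 0.032581514718765525 0.01496988010829603 F [ 0.0974  0.5235 -4.6268] T [0.1873 0.1331 0.0195] 0.2203427474336466
tool y ang 31.62737533725192
```

View pics/w13.png

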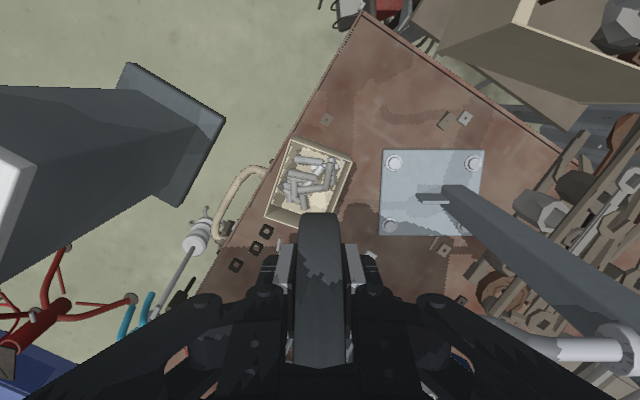

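View pics/s13c.png

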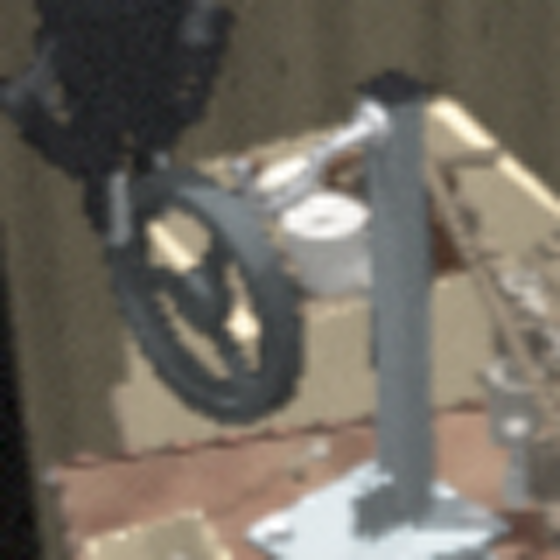

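```bash
python3 - <<'E'
from h import *
cs=calibration("side")
b=cv2.imread("pics/a_side.png")
B=cv2.resize(b[105:145,275:325],None,fx=14,fy=14,interpolation=2)
ex=np.array([.85,.527,0]);P0=np.array([.505,.3503,.244])
for x,z in [(-.025,.024),(-.014,-.005),(.013,-.005),(.022,.011),(.065,.011),(.078,.03)]:
    u=proj(cs,P0+x*ex+[0,0,z]);cv2.circle(B,tuple(int(v) for v in ((u-[275,105]+.5)*14)),4,(0,0,255),-1)
cv2.imwrite("pics/c5.png",B)
E
```

```text
(no output)
```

View pics/c5.png

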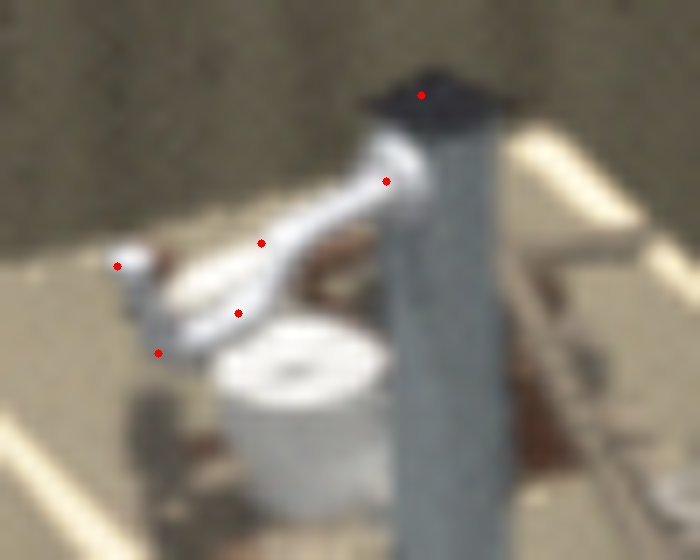

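Emit:
servo_tool:
  deltas:
    - [[5,8,5,1.5,0],[5,17,10.5,1.5,0],[5,23,14,1.5,0],[5,23,14,1.5,0]]

```text
time: 16.7
tool_pos: [0.4541, 0.3573, 0.2605]
tool_rot: [-0.0, 0.487, 0.873, -0.0]
contact_force: [-0.4, 0.3, -4.8]
gripper_width: 0.22
```

```bash
python3 st.py; python3 - <<'E'
from h import *
c,_=snap("side","pics/s14.png")
b=cv2.imread("pics/s14.png");cv2.imwrite("pics/s14c.png",cv2.resize(b[100:170,255:325],None,fx=8,fy=8,interpolation=2))
E
```

```text
16.7 [0.4541 0.3573 0.2605] hook: -0.039572970987148355 0.03275681050561308 0.01647706959858347 F [-0.3949  0.2504 -4.7724] T [0.1623 0.0715 0.0308] 0.22027923906322538
```

View pics/s14c.png

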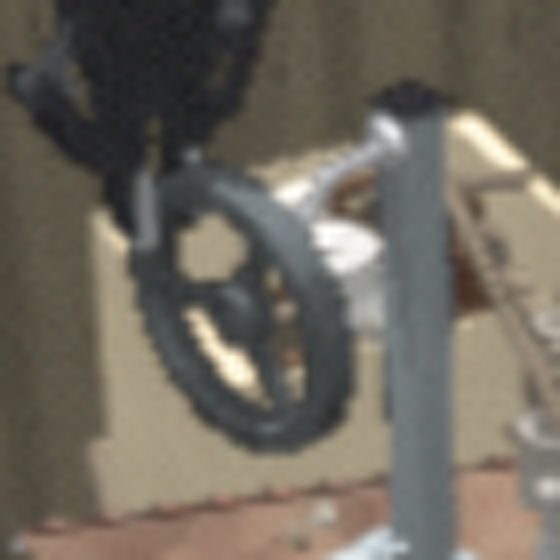

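```bash
python3 - <<'E'
from pm import *
c=calibration("side")
b=cv2.imread("pics/s14.png")
B=cv2.resize(b[105:165,262:322],None,fx=10,fy=10,interpolation=2)
ex=np.array([.85,.527,0]);ey=np.array([-.527,.85,0]);P0=np.array([.505,.3503,.244])
bias=np.array([.8,-.6])
def dr(x,y,z,col,r=2):
    u=proj(c,P0+x*ex+y*ey+np.array([0,0,z]))+bias
    cv2.circle(B,tuple(int(v) for v in ((u-[262,105]+.5)*10)),r,col,-1)
for x,z in [(-.025,.024),(-.014,-.005),(.013,-.005),(.022,.011),(.065,.011)]: dr(x,0,z,(0,0,255),4)
cy,cz=.0328-.053,.0165-.033
for a in np.linspace(0,2*np.pi,60):
    for R,col in ((.051,(0,255,0)),(.065,(255,255,0))):
        dr(-.0396-.010,cy+R*np.sin(a),cz+R*np.cos(a),col)
dr(-.0396-.009,cy,cz,(255,0,255),4); dr(-.0396,.0328,.0165,(0,255,255),4)
for p in (93,-27,-147):
    a=np.radians(p);dr(-.0396-.0045,cy+.05*np.sin(a),cz+.05*np.cos(a),(255,0,255),4)
cv2.imwrite("pics/s14g.png",B)
E
```

```text
(no output)
```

View pics/s14g.png

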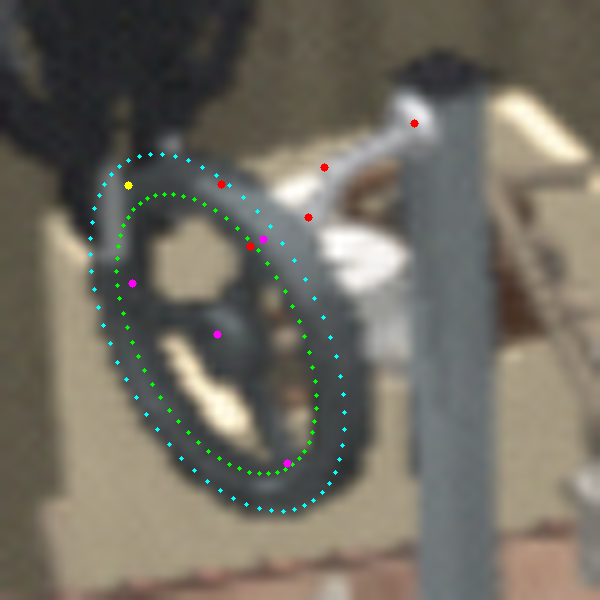

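Emit:
servo_tool:
  deltas:
    - [[5,1,-3,8,0],[5,6,1,8,0],[5,12,4,8,0],[5,12,4,8,0],[5,12,4,8,0]]

```text
time: 17.38
tool_pos: [0.4655, 0.3611, 0.2683]
tool_rot: [-0.0, 0.487, 0.873, -0.0]
contact_force: [-0.1, 0.0, -4.2]
gripper_width: 0.22
```

```bash
python3 st.py
```

```text
17.375 [0.4655 0.3611 0.2683] hook: -0.02785077741142871 0.03001556069201281 0.0243110407861597 F [-0.1059  0.0364 -4.2272] T [0.1951 0.1657 0.0305] 0.22019854302723874
```

No contact. Lower gently to find the tip under the rim.

Emit:
servo_tool:
  deltas:
    - [[5,0,0,-2,0],[5,0,0,-2,0]]

```text
time: 17.62
tool_pos: [0.4654, 0.361, 0.2663]
tool_rot: [-0.0, 0.487, 0.873, -0.0]
contact_force: [-0.4, -0.3, -4.0]
gripper_width: 0.216
```

Emit:
servo_tool:
  deltas:
    - [[5,0,0,-2,0],[5,0,0,-2,0]]

```text
time: 17.88
tool_pos: [0.4655, 0.3611, 0.2644]
tool_rot: [-0.0, 0.487, 0.873, -0.0]
contact_force: [-0.0, -0.5, -4.6]
gripper_width: 0.221
```

Emit:
servo_tool:
  deltas:
    - [[5,0,0,-2,0],[5,0,0,-2,0]]

```text
time: 18.12
tool_pos: [0.4658, 0.3613, 0.2637]
tool_rot: [0.0, 0.487, 0.873, 0.0]
contact_force: [-1.1, 0.2, -0.6]
gripper_width: 0.222
```

Emit:
servo_tool:
  deltas:
    - [[5,0,0,-2,0],[5,0,0,-2,0]]

```text
time: 18.38
tool_pos: [0.4661, 0.3615, 0.2633]
tool_rot: [0.001, 0.487, 0.873, 0.001]
contact_force: [-3.7, -1.1, 6.0]
gripper_width: 0.218
```

Emit:
servo_tool:
  deltas:
    - [[5,-1,1,4.5,0],[5,1,2,4.5,0],[5,4,4,4.5,0],[5,4,4,4.5,0]]

```text
time: 18.88
tool_pos: [0.4696, 0.3651, 0.2643]
tool_rot: [-0.0, 0.487, 0.873, -0.001]
contact_force: [-0.7, -0.1, -5.0]
gripper_width: 0.217
```

```bash
python3 st.py
```

```text
18.875 [0.4696 0.3651 0.2643] hook: -0.022238597151069715 0.03124727478588584 0.020293596110401546 F [-0.7277 -0.1461 -5.0188] T [ 0.1697  0.1833 -0.0257] 0.21734688317449719
```

Clear at x=-22. Advance 5 mm steps.

Emit:
servo_tool:
  deltas:
    - [[5,2,1.5,0,0],[5,4.5,2.5,0,0],[5,4.5,2.5,0,0]]

```text
time: 19.25
tool_pos: [0.4743, 0.3677, 0.2651]
tool_rot: [0.0, 0.487, 0.873, -0.0]
contact_force: [0.3, 0.6, -4.8]
gripper_width: 0.218
```

Emit:
servo_tool:
  deltas:
    - [[5,2,1.5,0,0],[5,4.5,2.5,0,0],[5,4.5,2.5,0,0]]

```text
time: 19.62
tool_pos: [0.4788, 0.3702, 0.2652]
tool_rot: [-0.0, 0.487, 0.873, 0.0]
contact_force: [0.3, 0.6, -4.1]
gripper_width: 0.222
```

Emit:
servo_tool:
  deltas:
    - [[5,2,1.5,0,0],[5,4.5,2.5,0,0],[5,4.5,2.5,0,0]]

```text
time: 20.0
tool_pos: [0.4833, 0.3727, 0.2652]
tool_rot: [0.0, 0.487, 0.873, -0.0]
contact_force: [-0.4, 0.6, -4.7]
gripper_width: 0.217
```

```bash
python3 st.py
```

```text
20.0 [0.4833 0.3727 0.2652] hook: -0.006651927795329083 0.030489758551631496 0.021153137579885295 F [-0.4288  0.5636 -4.7277] T [0.2216 0.0981 0.0468] 0.21729376322839852
```

Emit:
servo_tool:
  deltas:
    - [[5,2.5,1.5,0,0],[5,5,3.5,0,0],[5,5,3.5,0,0]]

```text
time: 20.38
tool_pos: [0.4883, 0.3763, 0.2652]
tool_rot: [0.0, 0.487, 0.873, 0.0]
contact_force: [0.5, 0.6, -4.5]
gripper_width: 0.221
```

```bash
python3 st.py; python3 - <<'E'
from h import *
c,_=snap("side","pics/s15.png")
b=cv2.imread("pics/s15.png");cv2.imwrite("pics/s15c.png",cv2.resize(b[95:165,265:335],None,fx=8,fy=8,interpolation=2))
E
```

```text
20.375 [0.4883 0.3763 0.2652] hook: -0.0005152782442793524 0.03091091880210484 0.02116060936085884 F [ 0.5101  0.5584 -4.453 ] T [0.1973 0.0769 0.0152] 0.22133674543688367
```

View pics/s15c.png

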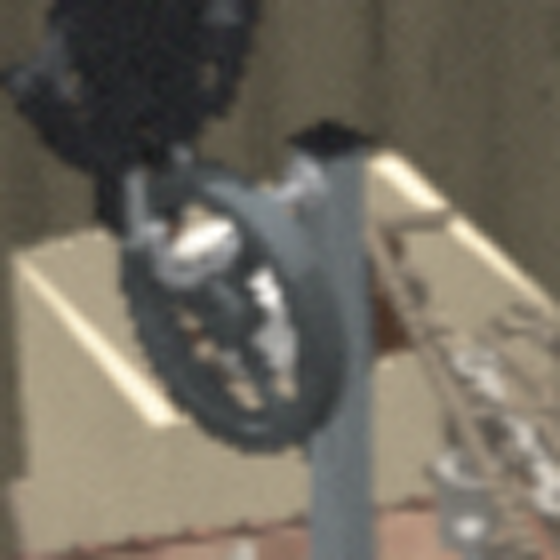

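Emit:
servo_tool:
  deltas:
    - [[5,-2,3,-4,0],[5,-4,6.5,-8,0],[5,-6,10,-12,0],[5,-8,13.5,-15,0],[5,-8,13.5,-15,0]]

```text
time: 21.05
tool_pos: [0.4797, 0.3899, 0.2496]
tool_rot: [-0.0, 0.487, 0.873, -0.0]
contact_force: [0.4, 0.7, -5.1]
gripper_width: 0.216
```

```bash
python3 st.py
```

```text
21.05 [0.4797 0.3899 0.2496] hook: -0.0006671271740396191 0.04697139154844215 0.005618447009131361 F [ 0.3991  0.6916 -5.093 ] T [0.2078 0.1574 0.0114] 0.21647527816640177
```

Emit:
servo_tool:
  deltas:
    - [[5,-0.5,1,-5,0],[5,-1,2,-10,0],[5,-1,2,-13,0],[5,-1,2,-14,0]]

```text
time: 21.55
tool_pos: [0.479, 0.3915, 0.2357]
tool_rot: [-0.0, 0.487, 0.873, -0.0]
contact_force: [-0.3, 0.2, -4.5]
gripper_width: 0.217
```

Emit:
servo_tool:
  deltas:
    - [[5,0,0,-2,0],[5,0,0,-3,0],[5,0,0,-3,0]]

```text
time: 21.92
tool_pos: [0.4791, 0.3916, 0.2331]
tool_rot: [-0.0, 0.487, 0.873, -0.0]
contact_force: [-0.5, -0.5, -5.2]
gripper_width: 0.221
```

```bash
python3 st.py
```

```text
21.925 [0.4791 0.3916 0.2331] hook: -0.0002360528045834689 0.04878681222182606 -0.010863469233051398 F [-0.4662 -0.5445 -5.1509] T [ 0.2006  0.1342 -0.0673] 0.22091820322826558
```

Emit:
servo_tool:
  deltas:
    - [[5,0,0,-1,0],[5,0,0,-2,0],[5,0,0,-2,0]]

```text
time: 22.3
tool_pos: [0.4792, 0.3917, 0.2313]
tool_rot: [0.0, 0.487, 0.873, 0.0]
contact_force: [-0.7, -0.0, -4.3]
gripper_width: 0.221
```

Emit:
servo_tool:
  deltas:
    - [[5,0,0,-1,0],[5,0,0,-2,0],[5,0,0,-2,0]]

```text
time: 22.68
tool_pos: [0.4795, 0.3918, 0.2304]
tool_rot: [0.001, 0.487, 0.873, 0.001]
contact_force: [-0.2, -0.2, 1.4]
gripper_width: 0.22
```

```bash
python3 st.py
```

```text
22.675 [0.4795 0.3918 0.2304] hook: 0.00023272038177777577 0.04872185102832671 -0.013586860359640268 F [-0.1907 -0.1855  1.4296] T [-0.1249  0.1631 -0.0451] 0.21959510273891975
```

Emit:
servo_tool:
  deltas:
    - [[26,0,0,1,0],[32,0,0,1,0],[45,0,0,1,0],[45,0,0,1,0]]

```text
time: 23.18
tool_pos: [0.4791, 0.3916, 0.23]
tool_rot: [-0.0, 0.487, 0.873, -0.0]
contact_force: [-0.5, -1.1, -0.3]
gripper_width: 0.529
```

```bash
python3 st.py; python3 - <<'E'
from h import *
c,_=snap("side","pics/s16.png")
b=cv2.imread("pics/s16.png");cv2.imwrite("pics/s16c.png",cv2.resize(b[95:165,265:335],None,fx=8,fy=8,interpolation=2))
c,_=snap("wrist","pics/w16.png")
E
```

```text
23.175 [0.4791 0.3916 0.23  ] hook: -0.00023044408162155417 0.04878140893612783 -0.013955728882748847 F [-0.4731 -1.1    -0.2675] T [ 0.0161 -0.0175 -0.0438] 0.5294283830824814
```

View pics/s16c.png

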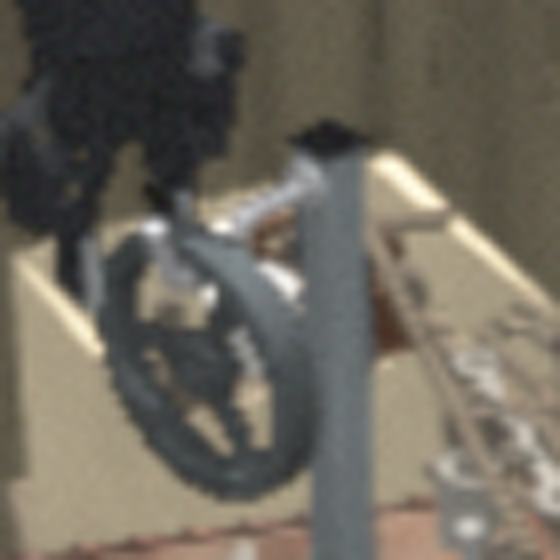

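View pics/w16.png

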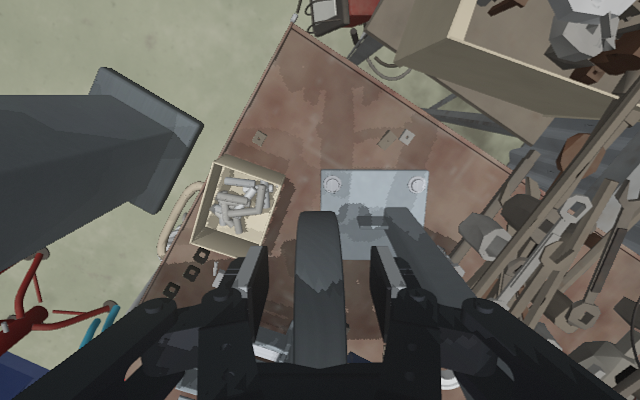

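Emit:
servo_tool:
  deltas:
    - [[50,0,0,25,0],[50,0,0,70,0],[60,0,0,110,0],[85,0,-50,120,0],[85,0,-110,120,0]]

```text
time: 23.9
tool_pos: [0.4794, 0.2813, 0.3521]
tool_rot: [0.001, 0.486, 0.874, 0.001]
contact_force: [0.6, -1.2, -0.4]
gripper_width: 0.996
```

```bash
python3 st.py; python3 - <<'E'
from h import *
c,_=snap("side","pics/s17.png")
b=cv2.imread("pics/s17.png");cv2.imwrite("pics/s17c.png",cv2.resize(b[95:165,265:335],None,fx=8,fy=8,interpolation=2))
E
```

```text
23.9 [0.4794 0.2813 0.3521] hook: -0.058121003566720404 -0.04521281509326347 0.10808718087135627 F [ 0.5721 -1.1875 -0.3555] T [ 0.0557 -0.0512 -0.0258] 0.9962090266516072
```

View pics/s17c.png

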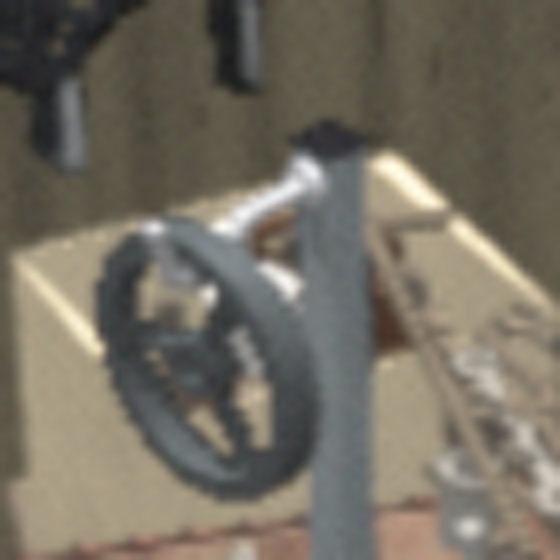

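Wheel hangs on the hook with its rim in the trough, unmoved. Now to the upper frame.

Emit:
servo_tool:
  deltas:
    - [[85,0,-60,0,0.5],[85,0,-120,0,1],[85,0,-180,0,1.5],[85,0,-240,0,1.5],[85,0,-300,0,1.5]]

```text
time: 24.58
tool_pos: [0.4788, -0.0202, 0.3504]
tool_rot: [0.0, 0.417, 0.909, 0.0]
contact_force: [1.7, -0.7, -0.5]
gripper_width: 0.996
```

Emit:
servo_tool:
  deltas:
    - [[85,0,-60,0,0],[85,0,-120,0,0],[85,0,-180,0,0],[85,10,-240,0,0],[85,20,-300,0,0]]

```text
time: 25.2
tool_pos: [0.499, -0.3204, 0.3503]
tool_rot: [0.0, 0.417, 0.909, 0.0]
contact_force: [0.8, 0.5, 0.2]
gripper_width: 0.998
```

Emit:
servo_tool:
  deltas:
    - [[85,5,-60,0,0],[85,5,-80,0,0],[85,5,-80,0,0],[85,5,-80,0,0]]

```text
time: 25.7
tool_pos: [0.5044, -0.3969, 0.3505]
tool_rot: [0.0, 0.417, 0.909, 0.0]
contact_force: [-0.3, 0.5, -0.3]
gripper_width: 0.994
```

```bash
python3 - <<'E'
from h import *
s=state();q=s["tool_rot"];print(s["time"],s["tool_pos"],"tool y ang",2*np.degrees(np.arctan2(q[2],q[1]))-90,s["joint_pos"])
c,_=snap("wrist","pics/w18.png");np.savez("w18.npz",**c)
E
```

```text
25.7 [ 0.50435381 -0.39690984  0.35048297] tool y ang 40.764877855854536 [-7.82830651e-01  5.25478303e-02  1.44828266e+00  5.30537947e-04
  1.64080654e+00 -1.49427489e+00]
```

View pics/w18.png

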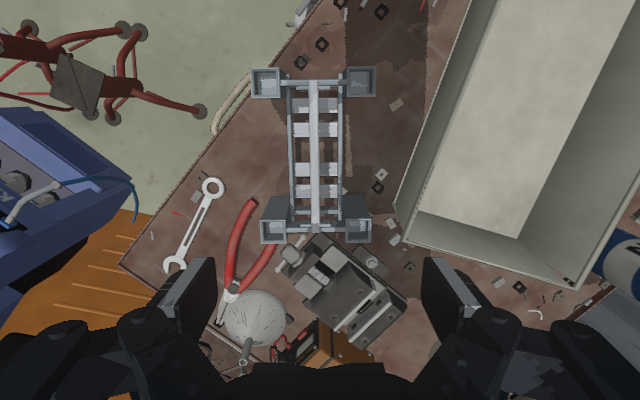

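```bash
python3 - <<'E'
from h import *
a=cv2.imread("pics/w18.png")
cv2.imwrite("pics/c18.png",cv2.resize(a[55:255,240:390],None,fx=3,fy=3,interpolation=2))
E
```

```text
(no output)
```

View pics/c18.png

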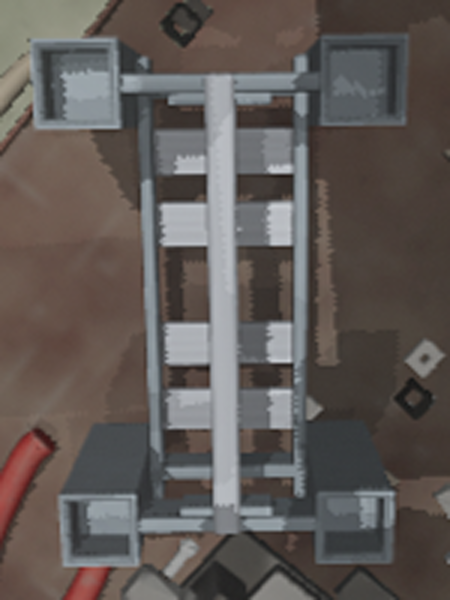

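```bash
python3 - <<'E'
from h import *
np.set_printoptions(precision=4,suppress=True)
c=dict(np.load("w18.npz"))
f=lambda u,z:plane(c,((u[0]+.5)/3+240-.5,(u[1]+.5)/3+55-.5),z)
A=np.array([f(u,.115) for u in [(78,84),(363,80),(355,527),(100,530)]])
m=A.mean(0);print(A[:,:2],m)
print([np.linalg.norm(A[i]-A[i-1]) for i in range(4)])
ey=A[0]-A[3]+A[1]-A[2];ex=A[1]-A[0]+A[2]-A[3]
print(np.degrees(np.arctan2(-ey[0],ey[1])),np.degrees(np.arctan2(ex[1],ex[0])))
b=[f(u,.115) for u in ((219,80),(228,520))];print(b,(b[0]+b[1])/2)
d=b[0]-b[1];print(np.degrees(np.arctan2(-d[0],d[1])),np.linalg.norm(d))
E
```

```text
[[ 0.4092 -0.3664]
 [ 0.4788 -0.3049]
 [ 0.5823 -0.4215]
 [ 0.512  -0.4837]] [ 0.4956 -0.3941  0.115 ]
[np.float64(0.1559417294070534), np.float64(0.09285972718953094), np.float64(0.1559902005625264), np.float64(0.09382985238625167)]
41.42379722752907 41.48587074265967
[array([ 0.4432, -0.3355,  0.115 ]), array([ 0.5452, -0.4499,  0.115 ])] [ 0.4942 -0.3927  0.115 ]
41.68821889097258 0.15324863723250162
```

Emit:
servo_tool:
  deltas:
    - [[85,-9,3,-55,0.12],[85,-9,3,-115,0.12],[85,-9,3,-175,0.12],[85,-9,3,-225,0.12],[85,-9,3,-248,0.12]]

```text
time: 26.38
tool_pos: [0.494, -0.3921, 0.0986]
tool_rot: [-0.002, 0.411, 0.912, 0.001]
contact_force: [0.4, 0.9, 0.4]
gripper_width: 0.996
```

Emit:
servo_tool:
  deltas:
    - [[60,0,0,0,0],[30,0,0,0,0],[15,0,0,0,0],[2,0,0,0,0],[2,0,0,0,0]]

```text
time: 27.0
tool_pos: [0.4962, -0.3955, 0.1037]
tool_rot: [0.001, 0.411, 0.911, 0.0]
contact_force: [2.0, 2.7, 4.0]
gripper_width: 0.106
```

Emit:
servo_tool:
  deltas:
    - [[2,0,0,0,0],[2,0,0,0,0]]

```text
time: 27.25
tool_pos: [0.4963, -0.3955, 0.1037]
tool_rot: [0.001, 0.411, 0.911, 0.0]
contact_force: [3.9, 3.1, 6.5]
gripper_width: 0.108
```

```bash
python3 - <<'E'
from h import *
s=state();q=s["tool_rot"];print(s["time"],s["tool_pos"],"tool y ang",2*np.degrees(np.arctan2(q[2],q[1]))-90,s["contact_force"],s["gripper_width"])
c,_=snap("wrist","pics/w19.png");np.savez("w19.npz",**c)
E
```

```text
27.25 [ 0.49627396 -0.39551911  0.10374111] tool y ang 41.42340963276092 [3.90933994 3.06510177 6.50001855] 0.10812511973037436
```

View pics/w19.png

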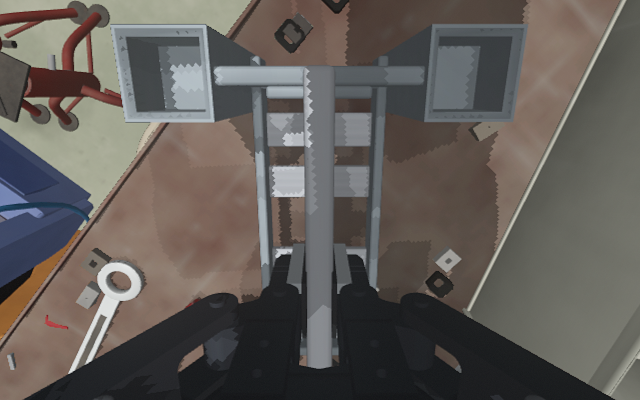

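Emit:
servo_tool:
  deltas:
    - [[2,0,0,10,0],[2,0,0,30,0],[2,0,0,60,0],[2,0,0,100,0],[2,0,0,140,0]]

```text
time: 27.92
tool_pos: [0.4941, -0.395, 0.2426]
tool_rot: [-0.001, 0.412, 0.911, 0.0]
contact_force: [-0.0, -0.1, -8.3]
gripper_width: 0.111
```

Emit:
servo_tool:
  deltas:
    - [[2,0,0,40,0],[2,0,0,80,0],[2,0,10,90,0],[2,0,30,90,0],[2,0,60,90,0]]

```text
time: 28.55
tool_pos: [0.494, -0.3332, 0.3286]
tool_rot: [-0.003, 0.412, 0.911, 0.001]
contact_force: [1.4, 1.0, -8.0]
gripper_width: 0.106
```

```bash
python3 - <<'E'
from h import *
s=state();q=s["tool_rot"];print(s["time"],s["tool_pos"],"tool y ang",2*np.degrees(np.arctan2(q[2],q[1]))-90,s["contact_force"],s["ft_torque"],s["gripper_width"])
c,_=snap("wrist","pics/w20.png");np.savez("w20.npz",**c)
E
```

```text
28.55 [ 0.49402772 -0.33320309  0.32856121] tool y ang 41.3780031922513 [ 1.43822     1.01578444 -7.96805098] [ 0.03147349 -0.02444755 -0.01159142] 0.10591138954801606
```

View pics/w20.png

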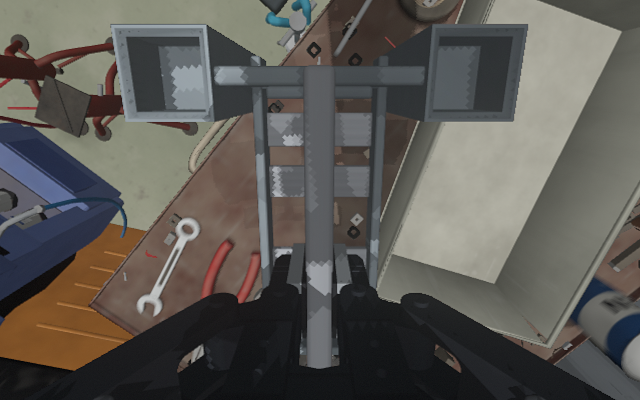

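```bash
python3 - <<'E'
from h import *
np.set_printoptions(precision=4,suppress=True)
a=cv2.imread("pics/w20.png");cv2.imwrite("pics/c20.png",cv2.resize(np.hstack([a[15:130,100:225],a[15:130,415:540]]),None,fx=3.2,fy=4,interpolation=2))
E
```

```text
(no output)
```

View pics/c20.png

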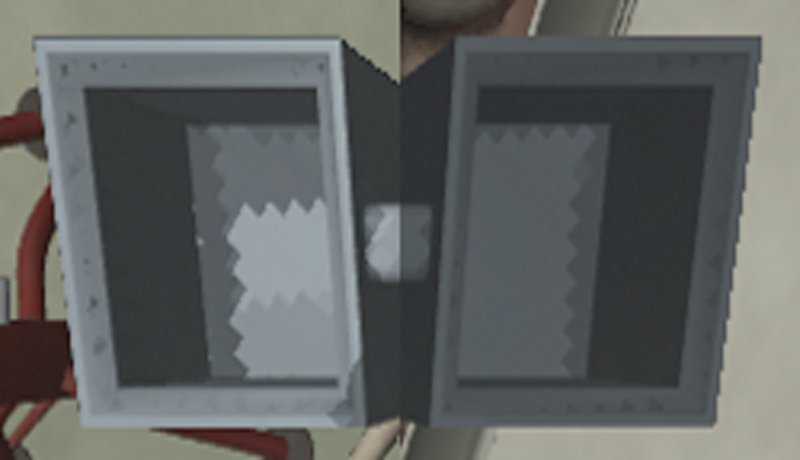

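```bash
python3 - <<'E'
from h import *
np.set_printoptions(precision=4,suppress=True)
c=dict(np.load("w20.npz"))
z=.3286+.0113
L=[(34,37),(341,37),(362,425),(82,426)];R=[(452,37),(762,37),(716,425),(431,425)]
f=lambda p,x0,o:plane(c,((p[0]-x0+.5)/3.2+o-.5,(p[1]+.5)/4+14.5),z)
Lp=np.array([f(p,0,100) for p in L]);Rp=np.array([f(p,400,415) for p in R])
print([np.linalg.norm(Lp[i]-Lp[i-1]) for i in range(4)],[np.linalg.norm(Rp[i]-Rp[i-1]) for i in range(4)])
l=Lp.mean(0);r=Rp.mean(0);print("sep",np.linalg.norm(l-r))
t=np.radians(41.38);ey=np.array([np.cos(t),np.sin(t),0]);ex=np.array([-np.sin(t),np.cos(t),0]) # tool y, tool x
T=np.array([.4940,-.3332,0])
print("yaw",np.degrees(np.arctan2((r-l)[1],(r-l)[0])))
mid=(l+r)/2-T;print("mid in tool: along jaw",mid@ey,"along bar",mid@ex)
E
```

```text
[np.float64(0.0280653817906998), np.float64(0.02830768364554717), np.float64(0.02798141201817146), np.float64(0.02777665154902523)] [np.float64(0.027959174890536474), np.float64(0.028520129360950747), np.float64(0.027946853484373754), np.float64(0.028196677940258763)]
sep 0.09483929354500634
yaw 41.360169500345656
mid in tool: along jaw -4.643079393623088e-05 along bar 0.0795518237000152
```

Emit:
servo_tool:
  deltas:
    - [[2,0,30,5,-0.8],[2,0,75,5,-1.8],[2,0,125,5,-2.9],[2,5,175,5,-4],[2,10,225,5,-5.2]]

```text
time: 29.22
tool_pos: [0.5035, -0.1074, 0.3338]
tool_rot: [-0.002, 0.643, 0.766, -0.001]
contact_force: [1.6, -0.2, -7.2]
gripper_width: 0.101
```

Emit:
servo_tool:
  deltas:
    - [[2,5,50,0,0],[2,15,100,0,0],[2,20,150,0,0],[2,30,195,0,0],[2,30,215,0,0]]

```text
time: 29.85
tool_pos: [0.5332, 0.1076, 0.3338]
tool_rot: [-0.002, 0.64, 0.768, -0.002]
contact_force: [1.0, -1.3, -8.1]
gripper_width: 0.105
```

Emit:
servo_tool:
  deltas:
    - [[2,0,10,0,0],[2,0,15,0,0],[2,0,15,0,0],[2,0,15,0,0]]

```text
time: 30.35
tool_pos: [0.5352, 0.1188, 0.3372]
tool_rot: [0.0, 0.642, 0.767, -0.0]
contact_force: [-0.1, 0.1, -7.4]
gripper_width: 0.108
```

```bash
cat > st2.py <<'E'
from h import *
np.set_printoptions(precision=4,suppress=True)
s=state();q=s["tool_rot"];d=s["tool_pos"]-[.5346,.1217,.188]
print(s["time"],s["tool_pos"],"err",d*1000,"tool y ang",2*np.degrees(np.arctan2(q[2],q[1]))-90,s["contact_force"],s["ft_torque"],s["gripper_width"])
E
python3 st2.py
python3 - <<'E'
from h import *
c,_=snap("wrist","pics/w21.png");np.savez("w21.npz",**c)
E
```

```text
30.35 [0.5352 0.1188 0.3372] err [  0.5612  -2.9466 149.2105] tool y ang 10.129736495295361 [-0.1469  0.0582 -7.3573] [ 0.0063  0.0058 -0.0574] 0.10838841389367247
```

View pics/w21.png

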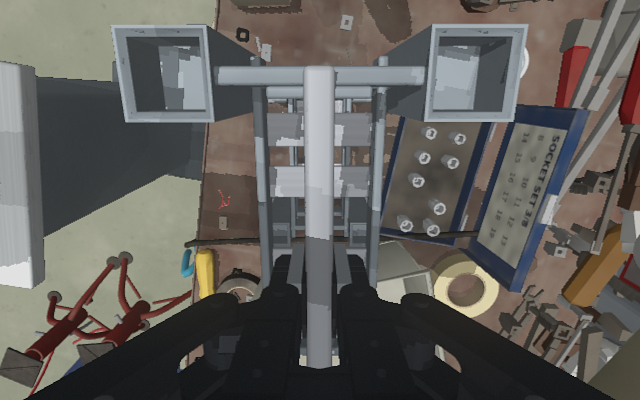

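Emit:
servo_tool:
  deltas:
    - [[2,-0.5,3,-30,0],[2,-0.5,3,-65,0],[2,-0.5,3,-95,0],[2,-0.5,3,-110,0],[2,-0.5,3,-112,0]]

```text
time: 31.02
tool_pos: [0.5342, 0.1223, 0.2243]
tool_rot: [-0.001, 0.642, 0.767, -0.001]
contact_force: [0.8, 0.1, -6.7]
gripper_width: 0.105
```

Emit:
servo_tool:
  deltas:
    - [[2,0,0,0,0],[2,0,0,0,0]]

```text
time: 31.28
tool_pos: [0.5356, 0.1227, 0.2271]
tool_rot: [0.001, 0.641, 0.767, 0.001]
contact_force: [1.5, 0.2, -8.1]
gripper_width: 0.105
```

```bash
python3 st2.py
python3 - <<'E'
from h import *
c,_=snap("side","pics/s22.png")
b=cv2.imread("pics/s22.png");cv2.imwrite("pics/s22c.png",cv2.resize(b[120:260,270:400],None,fx=4.2,fy=4.2,interpolation=2))
E
```

```text
31.275 [0.5356 0.1227 0.2271] err [ 0.9867  1.0005 39.1333] tool y ang 10.206688578946284 [ 1.5059  0.2435 -8.0811] [ 0.0916  0.0102 -0.0278] 0.10456875162246837
```

View pics/s22c.png

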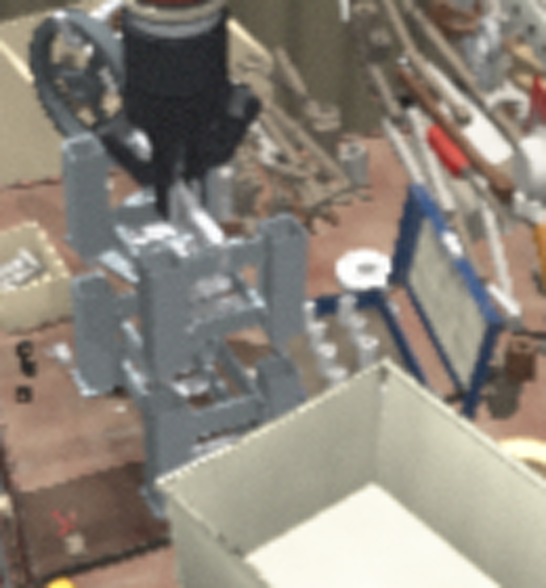

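Emit:
servo_tool:
  deltas:
    - [[2,-1,-1,-4,0],[2,-1,-1,-8,0],[2,-1,-1,-12,0],[2,-1,-1,-16,0],[2,-1,-1,-16,0]]

```text
time: 31.95
tool_pos: [0.5332, 0.1216, 0.2084]
tool_rot: [-0.0, 0.641, 0.767, -0.0]
contact_force: [-0.8, 0.4, -8.4]
gripper_width: 0.109
```

```bash
python3 st2.py
```

```text
31.95 [0.5332 0.1216 0.2084] err [-1.3597 -0.07   20.4125] tool y ang 10.211112025438126 [-0.8029  0.4218 -8.4303] [0.0309 0.0495 0.0165] 0.10910191804347046
```

Emit:
servo_tool:
  deltas:
    - [[2,1,0,-2,0],[2,1,0,-4,0],[2,1,0,-6,0],[2,1,0,-7,0],[2,1,0,-7,0]]

```text
time: 32.58
tool_pos: [0.5345, 0.1216, 0.202]
tool_rot: [-0.0, 0.641, 0.767, -0.0]
contact_force: [0.4, -0.9, -8.4]
gripper_width: 0.107
```

```bash
python3 st2.py
```

```text
32.575 [0.5345 0.1216 0.202 ] err [-0.0816 -0.0553 14.0319] tool y ang 10.209539137052815 [ 0.3956 -0.866  -8.3796] [ 0.0603 -0.0261 -0.0435] 0.10656215837125717
```

7 mm in with no contact. Continue slowly.

Emit:
servo_tool:
  deltas:
    - [[2,0,0,-2,0],[2,0,0,-4,0],[2,0,0,-6,0],[2,0,0,-7,0],[2,0,0,-7,0]]

```text
time: 33.2
tool_pos: [0.5345, 0.1217, 0.195]
tool_rot: [-0.0, 0.641, 0.767, -0.0]
contact_force: [0.1, 0.2, -7.5]
gripper_width: 0.106
```

Emit:
servo_tool:
  deltas:
    - [[2,0,0,-1,0],[2,0,0,-2,0],[2,0,0,-3,0],[2,0,0,-4,0],[2,0,0,-4,0]]

```text
time: 33.83
tool_pos: [0.5345, 0.1217, 0.191]
tool_rot: [-0.0, 0.641, 0.767, -0.0]
contact_force: [-0.3, -0.0, -7.8]
gripper_width: 0.106
```

```bash
python3 st2.py
```

```text
33.825 [0.5345 0.1217 0.191 ] err [-0.0891 -0.0378  3.0077] tool y ang 10.209888808913504 [-0.2861 -0.0326 -7.8316] [-0.0185 -0.0102 -0.0057] 0.10617137762291066
```

Emit:
servo_tool:
  deltas:
    - [[2,0,0,-1,0],[2,0,0,-2,0],[2,0,0,-2,0]]

```text
time: 34.2
tool_pos: [0.5346, 0.1217, 0.1891]
tool_rot: [-0.0, 0.641, 0.767, -0.0]
contact_force: [-0.3, -0.3, -8.5]
gripper_width: 0.108
```

Emit:
servo_tool:
  deltas:
    - [[2,0,0,-1,0],[2,0,0,-2,0],[2,0,0,-2,0]]

```text
time: 34.58
tool_pos: [0.5349, 0.1218, 0.1887]
tool_rot: [0.0, 0.641, 0.767, 0.0]
contact_force: [-5.1, -0.3, 1.7]
gripper_width: 0.108
```

```bash
python3 st2.py
```

```text
34.575 [0.5349 0.1218 0.1887] err [0.2535 0.0951 0.7303] tool y ang 10.21811475378017 [-5.0976 -0.3217  1.6664] [-0.1296  0.9011 -0.062 ] 0.10836323319622702
```

Emit:
servo_tool:
  deltas:
    - [[2,0,0,-1,0],[2,0,0,-1,0]]

```text
time: 34.83
tool_pos: [0.5349, 0.1218, 0.1887]
tool_rot: [0.0, 0.641, 0.767, 0.0]
contact_force: [-8.5, 0.4, 7.0]
gripper_width: 0.105
```

```bash
python3 st2.py
python3 - <<'E'
from h import *
c,_=snap("side","pics/s23.png")
b=cv2.imread("pics/s23.png");cv2.imwrite("pics/s23c.png",cv2.resize(b[130:250,280:390],None,fx=5,fy=5,interpolation=2))
E
```

```text
34.825 [0.5349 0.1218 0.1887] err [0.2603 0.0897 0.7093] tool y ang 10.21812759290529 [-8.4682  0.4097  7.0243] [-0.1358  1.3818 -0.0723] 0.10454208264312592
```

View pics/s23c.png

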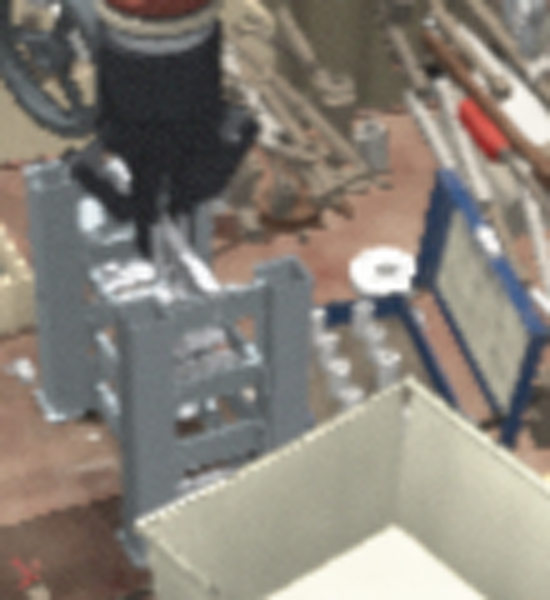

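Emit:
servo_tool:
  deltas:
    - [[2,0,0,1.5,0],[20,0,0,1.5,0],[45,0,0,1.5,0],[60,0,0,1.5,0],[60,0,0,1.5,0]]

```text
time: 35.5
tool_pos: [0.5348, 0.1216, 0.1878]
tool_rot: [0.0, 0.641, 0.767, 0.0]
contact_force: [0.3, -0.0, -0.9]
gripper_width: 0.705
```

Emit:
servo_tool:
  deltas:
    - [[60,0,0,10,0],[60,0,0,40,0],[60,0,0,90,0],[60,0,0,140,0],[60,-10,-20,170,0]]

```text
time: 36.12
tool_pos: [0.5253, 0.1021, 0.362]
tool_rot: [0.002, 0.641, 0.768, 0.002]
contact_force: [0.2, -0.3, -0.1]
gripper_width: 0.7
```

Emit:
servo_tool:
  deltas:
    - [[60,-10,-30,0,0],[60,-20,-80,0,0],[60,-20,-80,0,0],[60,-20,-80,0,0]]

```text
time: 36.62
tool_pos: [0.5047, 0.0218, 0.3582]
tool_rot: [0.0, 0.642, 0.767, 0.0]
contact_force: [0.4, -0.1, 0.3]
gripper_width: 0.703
```

```bash
python3 st2.py
python3 - <<'E'
from h import *
c,_=snap("side","pics/s24.png")
b=cv2.imread("pics/s24.png");cv2.imwrite("pics/s24c.png",cv2.resize(b[90:240,260:390],None,fx=4,fy=4,interpolation=2))
c,_=snap("wrist","pics/w24.png");np.savez("w24.npz",**c)
E
```

```text
36.625 [0.5047 0.0218 0.3582] err [-29.9235 -99.9466 170.2327] tool y ang 10.188117820450827 [ 0.4379 -0.1177  0.2799] [ 0.0328 -0.0329  0.0215] 0.703491300202739
```

View pics/s24c.png

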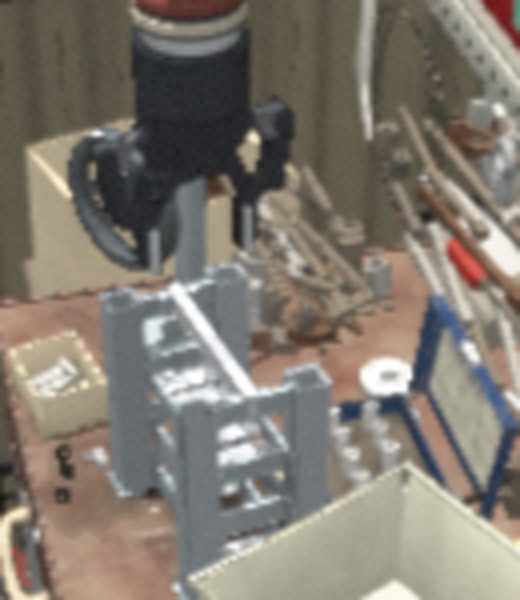

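View pics/w24.png

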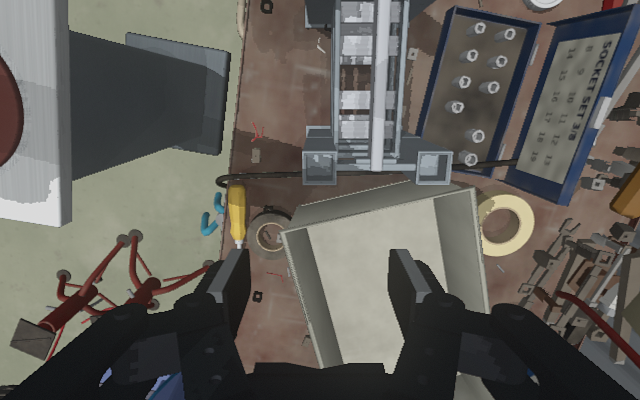

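Emit:
servo_tool:
  deltas:
    - [[60,-10,-50,20,0],[60,-20,-110,20,0],[60,-20,-160,20,0],[60,-20,-160,20,0]]

```text
time: 37.22
tool_pos: [0.4847, -0.14, 0.3773]
tool_rot: [-0.0, 0.643, 0.766, -0.0]
contact_force: [0.5, 0.2, 0.5]
gripper_width: 0.699
```

```bash
python3 - <<'E'
from h import *
c=dict(np.load("w24.npz"))
A=plane(c,(319.5,167.5),.2);B=plane(c,(433.5,167),.2);print(A,B,np.linalg.norm(A-B))
y=np.radians(10.15);Ex=np.array([np.cos(y),np.sin(y)]);Ey=np.array([-Ex[1],Ex[0]])
for p in (A,B): d=p[:2]-[.5343,.1232];print(d@Ex,d@Ey)
c,_=snap("side","pics/s25.png")
b=cv2.imread("pics/s25.png");cv2.imwrite("pics/s25c.png",cv2.resize(b[90:240,260:390],None,fx=4,fy=4,interpolation=2))
print(state()["time"])
E
```

```text
[0.50154994 0.0380688  0.2       ] [0.59354524 0.05507493 0.2       ] 0.09355395928097333
-0.04723982684365549 -0.07802747511259964
0.04631264225009229 -0.07749943760504514
37.275
```

View pics/s25c.png

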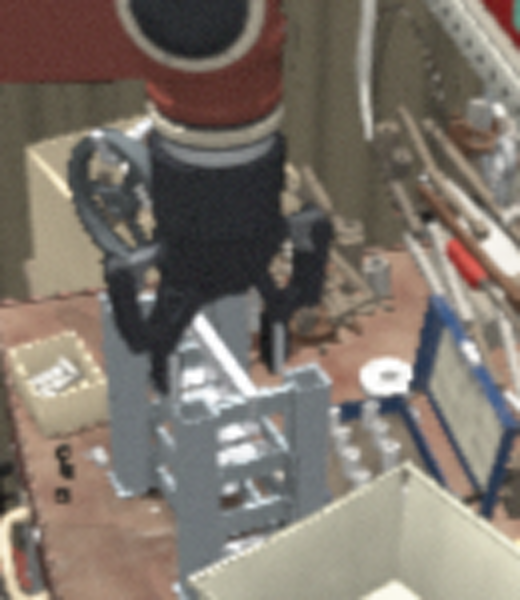

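The post tops of the stacked frame measure (-47.2, -78.0) and (46.3, -77.5) mm at z = 0.200, so it is home. The wheel still hangs on the hook and the robot touches nothing. I'm handing the job in.

```bash
python3 -c "
from plant import job_done,state
print(job_done(),state()['time'])"
```

```text
the job is handed in; nothing more can be done
the job is handed in; nothing more can be done
```

The job is done in the order asked: the handwheel hangs by its rim on the J-hook, and the upper frame stands home on the lower frame. I handed it in at about 37 s on the robot's clock, under the 64 s limit.

**Handwheel:** I tipped it upright between the jaws, gripped it near the top of the rim and lifted it out. With its spokes as they stood, the hub left too little room to pass over the J's tip. So I turned the wheel about 32° in the grip, first against the hook post and then on the bench. I found the tip by touch under the rim, passed over it without contact, lowered the rim into the trough and let go. After I backed off, pictures showed it hanging still.

**Upper frame:** I gripped the carrying bar 1.5 mm from its middle and lowered the frame slowly. There was no contact until it seated, at TCP height 188.7 mm, the value expected for home. Only then did I open the gripper.

**Last checks:**
- Two of the stacked frame's post tops measured (-47.2, -78.0) and (46.3, -77.5) mm in the lower frame's axes, at the home height; both should be at (±47, -78). I did not measure the other two.
- The side picture showed no gap at the post joints I could see. The gripper was clear, with contact force about zero.

**What disagreed:**
- The side camera read the hook about 3 mm off the wrist camera; I relied on the wrist camera and on touch.
- The top and side cameras put the lower frame's centre about 3 mm from where the wrist camera did. I used the wrist value, and the frame went in without touching.
- While I turned the wheel on the bench, the measured wrist force reached about 47 N. That load went through the held wheel; I saw no sign of the gripper itself touching anything.

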